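Crank the product-photo turntable through a steady clip and stop it facing the lens

TASK

Film the blue bowl on the photo turntable: by its red crank knob bring the white platter, counter-clockwise seen from above, up to 12 turns a minute, keep the platter itself between 10 and 14 turns a minute for six seconds, and then stop it with its orange mark in line with the orange arrow below the camera. Never let the platter exceed 17 turns a minute or run backwards, keep the bowl centred on it, disturb nothing else, and let go of the knob at the end.

Things in the scene. Friction and masses are not known exactly. Their poses are not given: they have to be found in the camera images.
- turntable: Fixed base: black disc 300 mm across, 12 mm thick, on the table. Origin on the platter's vertical axis at table height; z up; x points from the axis to the small camera fixed to the base (on a rail, 185 to 240 mm from the axis, top 146 mm high). The orange arrow lies on the disc along +x, 113 to 149 mm from the axis. Under the platter: a grey housing 38 mm high
- platter (a joint): Angle (rad) of the white steel platter (180 mm across, 30 mm thick, top 86 mm above the table) relative to the base, counter-clockwise from above positive, endless; 0 or whole turns = mark in line with the arrow. 12 turns a minute = 1.26 rad/s. Inertia nominally 0.025 kg m2 (-30 to +40 %). Drag: nominally 0.02 N m dry friction (0.6 to 1.6 times), plus 0.003 N m per rad/s
- crank (a joint): Angle (rad) of the crank relative to the PLATTER, counter-clockwise positive, endless; the knob's direction in the base frame is platter + crank. Fluid coupling, no fixed link: torque on the platter = nominally 0.022 N m per rad/s of (crank speed - platter speed). The platter lags by 0.7 to 1.4 s, runs 0.7 to 1.7 rad/s slower than the crank at 12 turns a minute, and coasts when the crank stops
- knob_grip (a point): Point on the axis of the red upright crank knob, where to grip: 154 mm above the table, 110 mm from the platter's axis. The knob is a cylinder 30 mm across, 130 to 175 mm above the table, spinning freely on its 16 mm pin, so the gripper may keep its yaw. It moves on a level circle of 110 mm radius, without friction against the base; its arm passes under the platter
- mark (a point): Point on the orange mark on the platter: 80 mm from the axis on its top face, 86 mm above the table (the mark is a radial stripe 14 mm wide that runs on down the rim)
- pointer (a point): Fixed point of the base, on the arrow's line, 80 mm from the axis and 86 mm above the table: where mark must stop
- bowl: Loose blue ceramic bowl, 104 mm across the rim, 42 mm high, about 0.25 kg, standing at the centre of the platter; origin at the centre of its underside
- lotion: Loose white bottle, 52 mm across, 150 mm high (bystander)
- candle: Loose amber candle jar, 76 mm across, 85 mm high (bystander)
- bowl_stack: Stack of white dishes, 124 mm across, 53 mm high (bystander, one piece)
- coasters: Block of cork coasters, 95 x 95 x 30 mm (bystander)
- mug: White mug, 80 mm across, 85 mm high (bystander)
- soap: Green soap bar, 75 x 50 x 26 mm (bystander)
Things that resemble listed ones, but are neither listed nor needed, are in the scene too. There is more than one size of the bowl; the job needs the largest.

How it is judged:
By the outcome, as a careful person would: the job done as asked, in the order asked, and still so for the second after the job is handed in, with the robot touching nothing.
It also fails if it takes over 70 s, if anything falls off the work surface, if the arm or the gripper's body presses on something with over 40 N, if the wrist force passes 120 N, or if a joint passes its speed limit or range.

ROBOT

A 6-joint arm with a two-finger parallel gripper is mounted at the origin on the work surface. World frame = base frame: x ahead of the robot, y to its left, z up, the work surface at z = 0. Lengths are in m, angles in degrees, forces in N, time in s.
With the tool pointing down it reaches from about 0.275 to 0.75 m from the base axis. Payload 10.2 kg.
Tool frame: the origin (TCP) lies on the centre line of the jaws, within the pads' length; the fingertips stand 11 mm ahead of it and the grasp point (between the pads) lies 8 mm behind it (tip_reach is the y of the fingertips in the tool frame, in m); y points along the fingers, z is the direction in which the jaws open and shut, and the axes are right-handed (so a half turn about y gives the same grasp; the last joint's range is limited). The gripper opens to 88 mm and grips with 3 to 60 N. Pads are 18 mm wide; open, the fingers measure 123 mm over their backs; the gripper's body (75 mm by 187 mm) begins 45 mm behind the grasp point.
Start: joints at [-12.8, 17.928, 85.812, -0, 76.261, -12.8], TCP at [0.525, -0, 0.25] pointing down, gripper open.
Joint ranges: [-168.41, 168.41], [-55.51, 124.54], [10.69, 146.95], [-70.63, 250.63], [1, 178], [-165.06, 165.06]. Speed limits (degrees/s): [136.94, 136.94, 172.46, 180, 180, 180].

INTERFACE

Orientations are given as a 3x3 rotation matrix whose columns are the frame's x, y, z axes.
In Python, from plant import observe, snapshot, camera_info, hand_in, look_for, pinpoint, tip_reach gives the robot as it stands.
- The arm moves only by the shell command python3 -m jog 'ROWS' [OPENING] [FORCE]. ROWS is JSON, a list of rows, each a list of 6 numbers: the shift along the world's x, y, z in mm, then the turn, a rotation vector about the world's x, y, z in rad. In form: [[dx, dy, dz, ax, ay, az], ...]. A call has 1 to 8 rows; each row shifts and turns the commanded pose from where the row before left it; what a row does not reach is not made up. A row lasts 1/12 s, in which the tool goes at most 41.7 mm and 7.16 degrees, less where a joint would pass 70% of its speed; a pose out of reach is approached as far as the arm can. A call is refused whole if a number of a shift passes 41.7 or a number of a turn 0.125, either way. A call with a gripper value outside its range is refused whole. OPENING is the gripper command: -1 is fully open, 1 is shut, values between are in proportion, set as the call begins (- or left out, the last holds). The fingers move at their own pace and stop on an object; FORCE is the grip in N (left out, the last holds). Time passes only in rows, so rows that do not move let the fingers close. It gives the time, the measured TCP pose, the force and the opening at its end, in the units of the state.
- observe(): the state, without advancing time (a new reading comes with each control period).
- snapshot(name): name is "scene" or "side" or "wrist"; returns the picture (420x560x3 uint8, red, green, blue); there is no depth.
- camera_info(name): a dict with "fx", "fy", "cx", "cy" (pixels), "pose" (4x4, takes a point from camera to world coordinates); the wrist camera has in their place "mount" (4x4, takes a point from camera to tool coordinates, whose origin is the TCP and whose axes are the tool frame's). Camera axes: x right, y down, z forward; pixel columns grow to the right and rows downward; lengths in m; the calibration is good to about 2 mm. A picture is of the moment at which its call begins: read the wrist's pose just before it. camera_info takes no time and is no camera call.
- hand_in(): hands the job in, once; it reports no verdict.
Trained networks look in the newest picture that a camera, given by its name, has taken for a name from the list of things; names that differ only in an ending like _2 or _b are one class to them, and where a whole thing is asked for, a point or a joint stands for the part that bears it (a point fixed in the world has none). Each returns a list of dicts, best first, with "confidence" (0 to 1); they miss things now and then, are a little off and sometimes report something else, mostly with a low value. They report only what shows in the picture. A call takes as long as a camera call. They do not tell look-alikes from the thing itself.
- look_for(target, camera): "box" ([left, top, width, height] in pixels, round what is visible of it).
- pinpoint(target, camera): "pixel" ([column, row] in pixels: a listed point, or the origin of a listed thing).
The state is a dict: "clock": time; "joints": joint angles; "qvel": joint speeds; "effort": joint torques, N m; "tool_pos": TCP position; "tcp_rot": TCP orientation; "ft_force": force on the tool from outside, world axes, zero at the start; "torque": the same for the moment, N m; "grip_width": opening from 0.0 (shut) to 1.0 (fully open).
Only numpy, scipy, OpenCV 4.12 (cv2) and the standard library are available. Lean on these libraries where they do the work, as an engineer would, in place of code of your own. Each camera call takes 0.05 s, during which the arm holds its last target. There are 200 camera calls.

## Working session

There is one attempt and no reset: what is moved stays moved. The work goes in short steps, Python scripts to look and compute and a shell command to move; the robot and the scene stay as the last step left them, time stands still between calls to the robot, and variables do not carry over. Pictures are saved under pics/ and viewed, about 8 in all and at most 12, crops included, and the job is handed in when it is done.

```bash
ls; mkdir -p pics
cat > h.py <<'E'
from plant import *
import numpy as np, cv2
def cam(n):
    c=camera_info(n)
    if 'pose' in c: T=np.array(c['pose'])
    else:
        s=observe(); W=np.eye(4); W[:3,:3]=s['tcp_rot']; W[:3,3]=s['tool_pos']; T=W@np.array(c['mount'])
    return c,T
def ray(n,px,z):
    c,T=cam(n); d=T[:3,:3]@[(px[0]-c['cx'])/c['fx'],(px[1]-c['cy'])/c['fy'],1]
    return T[:3,3]+d*(z-T[2,3])/d[2]
def proj(n,P):
    c,T=cam(n); p=np.linalg.inv(T)@np.append(P,1); return [c['fx']*p[0]/p[2]+c['cx'],c['fy']*p[1]/p[2]+c['cy']]
def save(n,f):
    im=snapshot(n); cv2.imwrite('pics/'+f,im[:,:,::-1]); return im
E
python3 - <<'E'
from h import *
print(observe())
a=save('scene','a.png')
for t,z in [('knob_grip',.154),('mark',.086),('bowl',.086),('turntable',0),('pointer',.086)]:
    for r in pinpoint(t,'scene')[:4]: print(t,r['confidence'],np.round(r['pixel']),ray('scene',r['pixel'],z).round(4))
b=save('side','b.png')
for t,z in [('knob_grip',.154),('mark',.086),('bowl',.086),('turntable',0),('pointer',.086)]:
    for r in pinpoint(t,'side')[:4]: print(t,r['confidence'],np.round(r['pixel']),ray('side',r['pixel'],z).round(4))
print(tip_reach, cam('scene')[1].round(2),cam('side')[1].round(2))
E
```

```text
pics
{'clock': 0.0, 'joints': array([-1.27978015e+01,  1.79574189e+01,  8.58544412e+01, -3.55055747e-03,
        7.62605870e+01, -1.28005597e+01]), 'qvel': array([ 0.00325979, -0.03399561,  0.03954432,  0.02046397,  0.00192916,
        0.00153294]), 'effort': array([-1.80187753e-04, -4.02218950e+01, -2.52264959e+01,  6.94810320e-02,
        3.53677373e-02, -8.52248218e-05]), 'tool_pos': array([5.24759909e-01, 4.67689309e-05, 2.49176311e-01]), 'tcp_rot': array([[ 6.27578564e-05, -1.24636173e-03,  9.99999221e-01],
       [-9.99999974e-01,  2.21386920e-04,  6.30338320e-05],
       [-2.21465311e-04, -9.99999199e-01, -1.24634780e-03]]), 'ft_force': array([-0.43714615, -0.17959776, -0.01672376]), 'torque': array([-0.02417567,  0.01595642, -0.01963072]), 'grip_width': 1.0005728813620318}
knob_grip 0.63 [260. 210.] [ 0.5208 -0.0498  0.154 ]
mark 0.58 [232. 251.] [ 0.6107 -0.1578  0.086 ]
bowl 0.91 [310. 248.] [0.6495 0.0866 0.086 ]
bowl 0.57 [231. 232.] [ 0.5393 -0.1533  0.086 ]
bowl 0.56 [216. 193.] [ 0.3657 -0.1887  0.086 ]
turntable 0.66 [232. 246.] [ 0.5397 -0.1598  0.    ]
pointer 0.86 [232. 254.] [ 0.6214 -0.1613  0.086 ]
knob_grip 0.54 [297. 208.] [ 0.5413 -0.0471  0.154 ]
bowl 0.61 [219. 285.] [ 0.3052 -0.2946  0.086 ]
bowl 0.57 [301. 246.] [ 0.536  -0.1518  0.086 ]
bowl 0.55 [308. 226.] [ 0.575 -0.042  0.086]
turntable 0.58 [299. 275.] [ 0.5303 -0.1733  0.    ]
pointer 0.82 [328. 247.] [ 0.6121 -0.1623  0.086 ]
0.011 [[ 0.19  0.79 -0.58  1.24]
 [ 0.98 -0.16  0.1  -0.12]
 [-0.01 -0.59 -0.81  1.16]
 [ 0.    0.    0.    1.  ]] [[ 0.99 -0.06  0.1   0.37]
 [-0.12 -0.49  0.87 -1.12]
 [-0.01 -0.87 -0.49  0.76]
 [ 0.    0.    0.    1.  ]]
```

View pics/a.png

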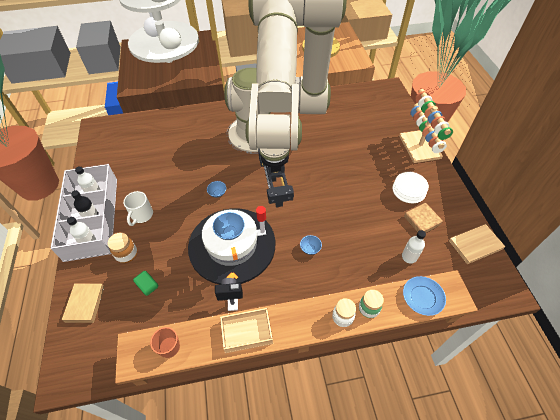

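View pics/b.png

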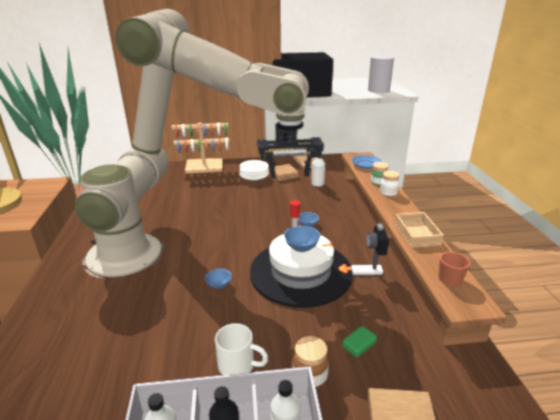

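The target is the turntable at scene (232,243), with the bowl at (229,226) on the platter, the red knob at (261,213), and the mark near the arrow at (234,253). Look-alikes are the small blue bowls at (216,188) and (310,245) and the blue dish at (424,297). The orange/red-brown cup at (164,342) is not the knob. I'll measure by colour and check in one crop.

```bash
cat >> h.py <<'E'
def blob(im,f,box):
    x0,y0,x1,y1=box; R,G,B=[im[y0:y1,x0:x1,i].astype(float) for i in range(3)]
    m=f(R,G,B); v,u=np.nonzero(m); return (u+x0,v+y0)
red=lambda R,G,B:(R>110)&(G<.35*R)&(B<.4*R)
orange=lambda R,G,B:(R>170)&(G>.35*R)&(G<.8*R)&(B<.35*R)
blue=lambda R,G,B:(B>1.35*R)&(B>70)
def tri(p1,p2):
    A=[];b=[]
    for n,p in (('scene',p1),('side',p2)):
        c,T=cam(n); P=np.diag([1,1,1,1])[:3]@np.linalg.inv(T); x=(p[0]-c['cx'])/c['fx']; y=(p[1]-c['cy'])/c['fy']
        for r in (P[0]-x*P[2],P[1]-y*P[2]): A.append(r[:3]); b.append(-r[3])
    s=np.linalg.lstsq(np.array(A),np.array(b),rcond=None); return s[0],s[1]
E
python3 - <<'E'
from h import *
a=cv2.imread('pics/a.png')[:,:,::-1]; b=cv2.imread('pics/b.png')[:,:,::-1]
B1=(185,200,280,300);B2=(245,190,350,300)
for f,nm in ((red,'red'),(orange,'or'),(blue,'blue')):
    c=[]
    for im,bx in ((a,B1),(b,B2)):
        u,v=blob(im,f,bx); print(nm,len(u),u.mean() if len(u) else 0,v.mean() if len(u) else 0,(u.min(),u.max(),v.min(),v.max()) if len(u) else 0); c.append((u.mean(),v.mean()) if len(u) else None)
    if nm=='red': print(tri(*c))
x=a[185:310,170:290]; y=b[185:310,240:390]
cv2.imwrite('pics/c.png',np.hstack([cv2.resize(x,None,fx=3,fy=3,interpolation=3),cv2.resize(y,None,fx=2.9,fy=3)])[:,:,::-1])
print(camera_info('wrist'))
E
```

```text
red 131 260.78625954198475 213.40458015267177 (np.int64(256), np.int64(265), np.int64(206), np.int64(221))
red 129 294.5426356589147 208.1627906976744 (np.int64(290), np.int64(299), np.int64(201), np.int64(216))
(array([ 0.53298356, -0.05028092,  0.15441039]), array([1.93838145e-06]))
or 60 235.83333333333334 255.28333333333333 (np.int64(227), np.int64(265), np.int64(206), np.int64(278))
or 60 335.1 255.95 (np.int64(290), np.int64(349), np.int64(200), np.int64(272))
blue 673 228.12035661218425 225.47696879643388 (np.int64(213), np.int64(243), np.int64(212), np.int64(239))
blue 861 303.29500580720094 232.92566782810684 (np.int64(285), np.int64(319), np.int64(213), np.int64(250))
{'fx': 324.92640070440433, 'fy': 324.92640070440433, 'cx': 277.75886117175367, 'cy': 207.07213414912056, 'mount': array([[-1.43797547e-03,  9.61884927e-01,  2.73450761e-01,
        -7.04657710e-02],
       [-1.02680794e-03, -2.73452320e-01,  9.61885011e-01,
        -1.35340612e-01],
       [ 9.99998439e-01,  1.10238564e-03,  1.38088881e-03,
        -5.28242241e-04],
       [ 0.00000000e+00,  0.00000000e+00,  0.00000000e+00,
         1.00000000e+00]])}
```

View pics/c.png

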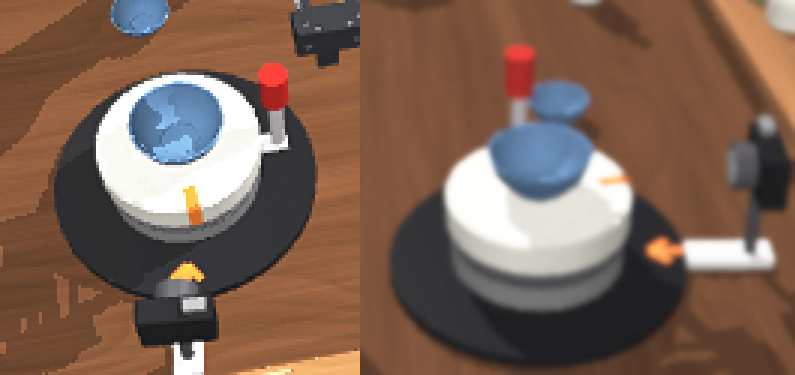

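The crop confirms the red knob on its pin at the platter's robot-left side, the blue bowl on the platter, and the mark roughly 10–20° from the arrow. Next I'll move above the knob.

```bash
python3 -m jog '[[3,-17,0,0,0,0],[3,-17,0,0,0,0],[2,-16,0,0,0,0],[0,0,0,0,0,0],[0,0,0,0,0,0]]' -1 10
python3 - <<'E'
from h import *
s=observe(); print(s['tool_pos'])
w=save('wrist','w1.png')
for nm,f in (('red',red),('or',orange)):
    n,l,st,ce=cv2.connectedComponentsWithStats(f(*[w[:,:,i].astype(float) for i in range(3)]).astype(np.uint8))
    for i in range(1,n):
        if st[i,4]>30: print(nm,st[i],ce[i].round(1),ray('wrist',ce[i],{'red':.175}.get(nm,.086)).round(4),ray('wrist',ce[i],.012).round(4))
for t,z in [('knob_grip',.154),('mark',.086),('bowl',.086),('turntable',0),('pointer',.086)]:
    for r in pinpoint(t,'wrist')[:2]: print(t,r['confidence'],np.round(r['pixel']),ray('wrist',r['pixel'],z).round(4))
E
```

```text
clock: 1.02
tool_pos: [0.533, -0.0503, 0.2496]
tcp_rot: [[-0.001, -0.0, 1.0], [-1.0, 0.0, -0.001], [-0.0, -1.0, -0.0]]
ft_force: [0.6, -0.3, -0.1]
grip_width: 1.001
[ 0.532966   -0.05025748  0.24960252]
or [266 190  22   6  70] [275.9 192.3] [ 0.531  -0.0496  0.086 ] [ 0.5307 -0.067   0.012 ]
or [270 202  21   5  57] [280.1 203.8] [ 0.535  -0.0609  0.086 ] [ 0.5356 -0.0811  0.012 ]
or [357 285  13  12  52] [365.7 292.1] [ 0.6238 -0.1555  0.086 ] [ 0.6464 -0.1991  0.012 ]
knob_grip 0.84 [278. 217.] [ 0.5332 -0.0521  0.154 ]
mark 0.96 [360. 289.] [ 0.6175 -0.1512  0.086 ]
bowl 0.77 [ 95. 282.] [ 0.3462 -0.1436  0.086 ]
bowl 0.64 [344.  36.] [0.588  0.0845 0.086 ]
turntable 0.89 [282. 261.] [ 0.5384 -0.1604  0.    ]
turntable 0.54 [358. 290.] [ 0.6396 -0.2022  0.    ]
pointer 0.62 [356. 305.] [ 0.6149 -0.1702  0.086 ]
```

View pics/w1.png

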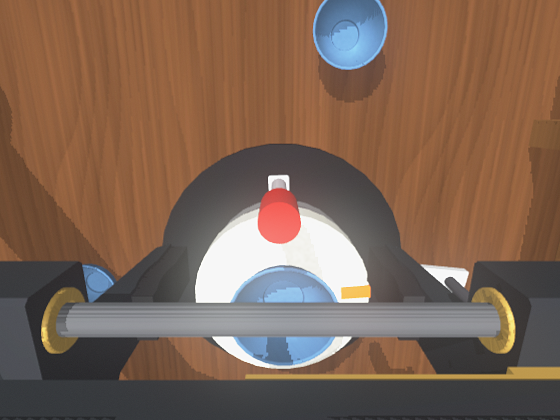

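Run:
```python
from h import *
from scipy.optimize import least_squares
w=cv2.imread('pics/w1.png')[:,:,::-1].astype(int)
# black disc edge (z=.012), upper half
g=w.max(2)
P=[]
for u in range(190,380,10):
    v=np.nonzero(g[:,u]<75)[0]; v=v[v>100]
    if len(v): P.append(ray('wrist',(u,v[0]),.012)[:2])
P=np.array(P)
r=least_squares(lambda p:np.hypot(*(P-p).T)-.15,[.54,-.155],loss='soft_l1',f_scale=.002); print('disc',r.x,np.abs(r.fun).max())
Q=np.array([ray('wrist',p,.086)[:2] for p in [(195,290),(370,296),(283,368),(320,360),(245,361)]])
r=least_squares(lambda p:np.hypot(*(Q-p).T)-.09,[.54,-.155]); print('plat',r.x,r.fun)
a=cv2.imread('pics/a.png')[:,:,::-1]
u,v=blob(a,orange,(215,240,250,285))
for lo,hi in((240,256),(265,285)):
    k=(v>=lo)&(v<=hi); print(lo,u[k].mean(),v[k].mean(),v[k].min(),v[k].max(),ray('scene',(u[k].mean(),v[k].mean()),.086 if lo<260 else .012))
for t,z in((.154,.11),): pass
```

```text
disc [ 0.53761875 -0.16125689] 0.0014698794035594431
plat [ 0.53795771 -0.16040601] [ 5.58868379e-04  9.12086791e-04 -3.10170160e-05 -3.41404260e-04
  4.30299838e-04]
240 233.55172413793105 251.93103448275863 247 256 [ 0.61619838 -0.15481864  0.086     ]
265 232.53333333333333 275.8 273 278 [ 0.66039752 -0.17134257  0.012     ]
```

```bash
python3 -m jog '[[0,0,-26,0,0,0],[0,0,-26,0,0,0],[0,0,-26,0,0,0],[0,0,-25,0,0,0],[0,0,0,0,0,0],[0,0,0,0,0,0]]' -1 12
python3 -m jog '[[0,0,0,0,0,0],[0,0,0,0,0,0],[0,0,0,0,0,0],[0,0,0,0,0,0],[0,0,0,0,0,0],[0,0,0,0,0,0]]' 1 12
cat >> h.py <<'E'
AX=np.array([.5378,-.1607])
def plan(start_xy,steps,chunk=8):
    "start_xy commanded (m), steps: degrees per row -> rows in mm"
    r0=np.array(start_xy)-AX; a=np.degrees(np.arctan2(r0[1],r0[0])); c=np.round(r0*1e3); out=[]
    for d in steps:
        a+=d; t=np.round(110.3*np.array([np.cos(np.radians(a)),np.sin(np.radians(a))])); out.append([int(x) for x in t-c]+[0]*4); c=t
    for i in range(0,len(out),chunk): print(str(out[i:i+chunk]).replace(' ',''))
    print('end',c/1e3+AX,a)
def mark(n='scene',im=None):
    t=observe()['clock']; im=snapshot(n) if im is None else im
    m=orange(*[im[:,:,i].astype(float) for i in range(3)]); v,u=np.nonzero(m); out=[]
    for x,y in zip(u,v):
        p=ray(n,(x,y),.086)[:2]-AX
        if .05<np.hypot(*p)<.0895: out.append(p)
    if len(out)<4: return t,None,len(out)
    p=np.mean(out,0); return round(t,3),round(float(np.degrees(np.arctan2(p[1],p[0]))),1),len(out),np.hypot(*p).round(3)
E
python3 - <<'E'
from h import *
s=observe(); print(s['tool_pos'],s['ft_force'],s['grip_width']*88)
print(mark('scene'),mark('side'))
plan((.533,-.0503),[2,4,6,8,10,11]+[12]*60)
E
```

```text
clock: 1.82
tool_pos: [0.5328, -0.0497, 0.1467]
tcp_rot: [[0.0, -0.001, 1.0], [-1.0, 0.0, 0.0], [-0.0, -1.0, -0.001]]
ft_force: [0.7, -0.6, 0.5]
grip_width: 1.0
clock: 2.32
tool_pos: [0.5331, -0.05, 0.147]
tcp_rot: [[0.0, 0.0, 1.0], [-1.0, -0.0, 0.0], [0.0, -1.0, 0.0]]
ft_force: [-0.2, -0.0, -0.2]
grip_width: 0.573
[ 0.53308999 -0.05003188  0.14703227] [-0.16764444 -0.0217444  -0.21426165] 50.3866640334419
(2.317, 4.6, 30, np.float64(0.075)) (2.3667, None, 0)
[[-4,0,0,0,0,0],[-7,-1,0,0,0,0],[-12,-2,0,0,0,0],[-14,-5,0,0,0,0],[-17,-9,0,0,0,0],[-17,-13,0,0,0,0],[-15,-18,0,0,0,0],[-11,-20,0,0,0,0]]
[[-6,-22,0,0,0,0],[-2,-23,0,0,0,0],[3,-23,0,0,0,0],[7,-21,0,0,0,0],[12,-20,0,0,0,0],[16,-17,0,0,0,0],[19,-13,0,0,0,0],[22,-9,0,0,0,0]]
[[22,-4,0,0,0,0],[23,1,0,0,0,0],[23,5,0,0,0,0],[21,10,0,0,0,0],[18,14,0,0,0,0],[15,18,0,0,0,0],[11,20,0,0,0,0],[6,22,0,0,0,0]]
[[2,23,0,0,0,0],[-3,23,0,0,0,0],[-7,21,0,0,0,0],[-12,20,0,0,0,0],[-16,17,0,0,0,0],[-19,13,0,0,0,0],[-22,9,0,0,0,0],[-22,4,0,0,0,0]]
[[-23,-1,0,0,0,0],[-23,-5,0,0,0,0],[-21,-10,0,0,0,0],[-18,-14,0,0,0,0],[-15,-18,0,0,0,0],[-11,-20,0,0,0,0],[-6,-22,0,0,0,0],[-2,-23,0,0,0,0]]
[[3,-23,0,0,0,0],[7,-21,0,0,0,0],[12,-20,0,0,0,0],[16,-17,0,0,0,0],[19,-13,0,0,0,0],[22,-9,0,0,0,0],[22,-4,0,0,0,0],[23,1,0,0,0,0]]
[[23,5,0,0,0,0],[21,10,0,0,0,0],[18,14,0,0,0,0],[15,18,0,0,0,0],[11,20,0,0,0,0],[6,22,0,0,0,0],[2,23,0,0,0,0],[-3,23,0,0,0,0]]
[[-7,21,0,0,0,0],[-12,20,0,0,0,0],[-16,17,0,0,0,0],[-19,13,0,0,0,0],[-22,9,0,0,0,0],[-22,4,0,0,0,0],[-23,-1,0,0,0,0],[-23,-5,0,0,0,0]]
[[-21,-10,0,0,0,0],[-18,-14,0,0,0,0]]
end [ 0.4618 -0.0807] 853.4895529219991
```

```bash
python3 -m jog '[[0,0,0,0,0,0],[0,0,0,0,0,0],[0,0,0,0,0,0],[0,0,0,0,0,0],[0,0,0,0,0,0],[0,0,0,0,0,0]]' 1 12
python3 -m jog '[[-4,0,0,0,0,0],[-7,-1,0,0,0,0],[-12,-2,0,0,0,0],[-14,-5,0,0,0,0],[-17,-9,0,0,0,0],[-17,-13,0,0,0,0],[-15,-18,0,0,0,0],[-11,-20,0,0,0,0]]'
```

```text
clock: 2.92
tool_pos: [0.533, -0.05, 0.1467]
tcp_rot: [[0.0, -0.0, 1.0], [-1.0, -0.0, 0.0], [0.0, -1.0, -0.0]]
ft_force: [-0.6, -0.3, 0.5]
grip_width: 0.335
clock: 3.58
tool_pos: [0.4348, -0.1183, 0.1468]
tcp_rot: [[0.001, 0.001, 1.0], [-1.0, -0.001, 0.001], [0.001, -1.0, 0.001]]
ft_force: [11.9, -4.2, -6.8]
grip_width: 0.334
```

```bash
python3 -m jog '[[-6,-22,0,0,0,0],[-2,-23,0,0,0,0],[3,-23,0,0,0,0],[7,-21,0,0,0,0],[12,-20,0,0,0,0],[16,-17,0,0,0,0],[19,-13,0,0,0,0],[22,-9,0,0,0,0]]'
python3 -c "
from h import *
print(mark(),observe()['tool_pos'],observe()['ft_force'])"
```

```text
clock: 4.25
tool_pos: [0.5071, -0.2664, 0.1467]
tcp_rot: [[-0.001, -0.0, 1.0], [-1.0, 0.002, -0.001], [-0.002, -1.0, -0.0]]
ft_force: [2.1, 8.8, 1.8]
grip_width: 0.335
(4.25, 41.9, 21, np.float64(0.075)) [ 0.51006254 -0.26703958  0.14668003] [-1.86882413  2.02928793  3.46273669]
```

```bash
M='from h import *
print(mark())'
python3 -m jog '[[22,-4,0,0,0,0],[23,1,0,0,0,0],[23,5,0,0,0,0],[21,10,0,0,0,0],[18,14,0,0,0,0],[15,18,0,0,0,0],[11,20,0,0,0,0],[6,22,0,0,0,0]]' | grep -v rot; python3 -c "$M"
python3 -m jog '[[2,23,0,0,0,0],[-3,23,0,0,0,0],[-7,21,0,0,0,0],[-12,20,0,0,0,0],[-16,17,0,0,0,0],[-19,13,0,0,0,0],[-22,9,0,0,0,0],[-22,4,0,0,0,0]]'| grep -v rot; python3 -c "$M
save('side','s2.png'); print(mark())"
```

```text
clock: 4.97
tool_pos: [0.6457, -0.179, 0.1467]
ft_force: [-9.4, 1.6, 3.5]
grip_width: 0.336
(4.967, 84.4, 19, np.float64(0.074))
clock: 5.68
tool_pos: [0.5452, -0.0501, 0.1468]
ft_force: [-0.7, -13.0, -1.6]
grip_width: 0.335
(5.683, 134.8, 7, np.float64(0.079))
(5.783, 142.0, 5, np.float64(0.079))
```

Run:
```python
from h import *
s=observe(); print(s['tool_pos'],s['ft_force'])
plan((.5466,-.0505),[11]*56)
```

```text
[ 0.54529832 -0.05021547  0.14682381] [-1.12022162 -1.17465052 -1.75213937]
[[-21,0,0,0,0,0],[-21,-5,0,0,0,0],[-20,-8,0,0,0,0],[-17,-12,0,0,0,0],[-15,-15,0,0,0,0],[-12,-17,0,0,0,0],[-8,-20,0,0,0,0],[-5,-20,0,0,0,0]]
[[0,-22,0,0,0,0],[4,-20,0,0,0,0],[7,-20,0,0,0,0],[11,-18,0,0,0,0],[15,-16,0,0,0,0],[17,-12,0,0,0,0],[19,-9,0,0,0,0],[21,-5,0,0,0,0]]
[[21,-1,0,0,0,0],[21,3,0,0,0,0],[20,7,0,0,0,0],[18,10,0,0,0,0],[16,14,0,0,0,0],[13,17,0,0,0,0],[10,18,0,0,0,0],[5,21,0,0,0,0]]
[[2,21,0,0,0,0],[-2,21,0,0,0,0],[-6,20,0,0,0,0],[-10,19,0,0,0,0],[-13,16,0,0,0,0],[-16,14,0,0,0,0],[-19,10,0,0,0,0],[-20,7,0,0,0,0]]
[[-21,2,0,0,0,0],[-21,-1,0,0,0,0],[-21,-6,0,0,0,0],[-19,-9,0,0,0,0],[-16,-13,0,0,0,0],[-15,-15,0,0,0,0],[-11,-18,0,0,0,0],[-7,-20,0,0,0,0]]
[[-3,-21,0,0,0,0],[1,-21,0,0,0,0],[4,-21,0,0,0,0],[9,-19,0,0,0,0],[12,-18,0,0,0,0],[15,-14,0,0,0,0],[18,-12,0,0,0,0],[20,-8,0,0,0,0]]
[[20,-4,0,0,0,0],[21,0,0,0,0,0],[21,4,0,0,0,0],[20,8,0,0,0,0],[18,12,0,0,0,0],[15,14,0,0,0,0],[12,18,0,0,0,0],[9,19,0,0,0,0]]
end [ 0.6428 -0.1957] 701.4343447401159
```

```bash
M='from h import *
print(mark())'
python3 -m jog '[[-21,0,0,0,0,0],[-21,-5,0,0,0,0],[-20,-8,0,0,0,0],[-17,-12,0,0,0,0],[-15,-15,0,0,0,0],[-12,-17,0,0,0,0],[-8,-20,0,0,0,0],[-5,-20,0,0,0,0]]' | grep -E 'pos|force'; python3 -c "$M"
python3 -m jog '[[0,-22,0,0,0,0],[4,-20,0,0,0,0],[7,-20,0,0,0,0],[11,-18,0,0,0,0],[15,-16,0,0,0,0],[17,-12,0,0,0,0],[19,-9,0,0,0,0],[21,-5,0,0,0,0]]'| grep -E 'pos|force'; python3 -c "$M"
python3 -m jog '[[21,-1,0,0,0,0],[21,3,0,0,0,0],[20,7,0,0,0,0],[18,10,0,0,0,0],[16,14,0,0,0,0],[13,17,0,0,0,0],[10,18,0,0,0,0],[5,21,0,0,0,0]]'| grep -E 'pos|force'; python3 -c "$M"
```

```text
tool_pos: [0.4274, -0.1477, 0.1469]
ft_force: [12.1, -0.4, -6.9]
(6.5, None, 0)
tool_pos: [0.5227, -0.2693, 0.1468]
ft_force: [2.3, 6.9, 2.1]
(7.217, -127.3, 4, np.float64(0.078))
tool_pos: [0.6457, -0.179, 0.1467]
ft_force: [-9.5, 0.9, 4.2]
(7.933, -75.3, 28, np.float64(0.076))
```

```bash
M='from h import *
print(mark())'
python3 -m jog '[[2,21,0,0,0,0],[-2,21,0,0,0,0],[-6,20,0,0,0,0],[-10,19,0,0,0,0],[-13,16,0,0,0,0],[-16,14,0,0,0,0],[-19,10,0,0,0,0],[-20,7,0,0,0,0]]' | grep -E 'pos|force'; python3 -c "$M"
python3 -m jog '[[-21,2,0,0,0,0],[-21,-1,0,0,0,0],[-21,-6,0,0,0,0],[-19,-9,0,0,0,0],[-16,-13,0,0,0,0],[-15,-15,0,0,0,0],[-11,-18,0,0,0,0],[-7,-20,0,0,0,0]]'| grep -E 'pos|force'; python3 -c "$M"
```

```text
tool_pos: [0.5608, -0.0524, 0.1467]
ft_force: [-3.3, -15.8, -0.4]
(8.65, -24.4, 30, np.float64(0.076))
tool_pos: [0.4303, -0.1325, 0.1469]
ft_force: [7.8, -1.6, -3.2]
(9.367, 24.7, 4, np.float64(0.071))
```

```bash
M='from h import *
print(mark())'
python3 -m jog '[[-3,-21,0,0,0,0],[1,-21,0,0,0,0],[4,-21,0,0,0,0],[9,-19,0,0,0,0],[12,-18,0,0,0,0],[15,-14,0,0,0,0],[18,-12,0,0,0,0],[20,-8,0,0,0,0]]' | grep -E 'pos|force'; python3 -c "$M"
python3 -m jog '[[20,-4,0,0,0,0],[21,0,0,0,0,0],[21,4,0,0,0,0],[20,8,0,0,0,0],[18,12,0,0,0,0],[15,14,0,0,0,0],[12,18,0,0,0,0],[9,19,0,0,0,0]]'| grep -E 'pos|force'; python3 -c "$M
plan((.6428,-.1957),[11]*48)"
```

```text
tool_pos: [0.5077, -0.2663, 0.1468]
ft_force: [2.1, 8.5, 2.3]
(10.083, 79.3, 16, np.float64(0.074))
tool_pos: [0.6424, -0.1935, 0.1467]
ft_force: [-17.0, 5.4, 8.3]
(10.8, 130.1, 12, np.float64(0.077))
[[4,21,0,0,0,0],[1,21,0,0,0,0],[-3,21,0,0,0,0],[-7,20,0,0,0,0],[-11,18,0,0,0,0],[-15,15,0,0,0,0],[-16,13,0,0,0,0],[-19,9,0,0,0,0]]
[[-21,6,0,0,0,0],[-21,1,0,0,0,0],[-21,-2,0,0,0,0],[-20,-7,0,0,0,0],[-19,-10,0,0,0,0],[-16,-14,0,0,0,0],[-13,-16,0,0,0,0],[-10,-19,0,0,0,0]]
[[-6,-20,0,0,0,0],[-2,-21,0,0,0,0],[2,-21,0,0,0,0],[5,-21,0,0,0,0],[10,-18,0,0,0,0],[13,-17,0,0,0,0],[16,-14,0,0,0,0],[18,-10,0,0,0,0]]
[[20,-7,0,0,0,0],[21,-3,0,0,0,0],[21,1,0,0,0,0],[21,5,0,0,0,0],[19,9,0,0,0,0],[17,12,0,0,0,0],[15,16,0,0,0,0],[11,18,0,0,0,0]]
[[7,20,0,0,0,0],[4,20,0,0,0,0],[0,22,0,0,0,0],[-5,20,0,0,0,0],[-8,20,0,0,0,0],[-12,17,0,0,0,0],[-15,15,0,0,0,0],[-17,12,0,0,0,0]]
[[-20,8,0,0,0,0],[-21,5,0,0,0,0],[-21,0,0,0,0,0],[-21,-4,0,0,0,0],[-19,-7,0,0,0,0],[-18,-12,0,0,0,0],[-16,-14,0,0,0,0],[-12,-17,0,0,0,0]]
end [ 0.4428 -0.1047] 509.565051177078
```

```bash
M='from h import *
print(mark())'
python3 -m jog '[[4,21,0,0,0,0],[1,21,0,0,0,0],[-3,21,0,0,0,0],[-7,20,0,0,0,0],[-11,18,0,0,0,0],[-15,15,0,0,0,0],[-16,13,0,0,0,0],[-19,9,0,0,0,0]]' | grep -E 'pos|force'; python3 -c "$M"
python3 -m jog '[[-21,6,0,0,0,0],[-21,1,0,0,0,0],[-21,-2,0,0,0,0],[-20,-7,0,0,0,0],[-19,-10,0,0,0,0],[-16,-14,0,0,0,0],[-13,-16,0,0,0,0],[-10,-19,0,0,0,0]]' | grep -E 'pos|force'; python3 -c "$M"
python3 -m jog '[[-6,-20,0,0,0,0],[-2,-21,0,0,0,0],[2,-21,0,0,0,0],[5,-21,0,0,0,0],[10,-18,0,0,0,0],[13,-17,0,0,0,0],[16,-14,0,0,0,0],[18,-10,0,0,0,0]]' | grep -E 'pos|force'; python3 -c "$M"
```

```text
tool_pos: [0.576, -0.0568, 0.1468]
ft_force: [-3.3, -7.9, 0.8]
(11.5167, None, 0)
tool_pos: [0.435, -0.1181, 0.1469]
ft_force: [6.1, -1.9, -1.5]
(12.233, -129.8, 13, np.float64(0.081))
tool_pos: [0.4926, -0.2609, 0.1469]
ft_force: [1.2, 4.9, 2.1]
(12.95, -78.9, 26, np.float64(0.076))
```

```bash
M='from h import *
print(mark())'
python3 -m jog '[[20,-7,0,0,0,0],[21,-3,0,0,0,0],[21,1,0,0,0,0],[21,5,0,0,0,0],[19,9,0,0,0,0],[17,12,0,0,0,0],[15,16,0,0,0,0],[11,18,0,0,0,0]]' | grep -E 'pos|force'; python3 -c "$M"
python3 -m jog '[[7,20,0,0,0,0],[4,20,0,0,0,0],[0,22,0,0,0,0],[-5,20,0,0,0,0],[-8,20,0,0,0,0],[-12,17,0,0,0,0],[-15,15,0,0,0,0],[-17,12,0,0,0,0]]' | grep -E 'pos|force'; python3 -c "$M
plan((.5508,-.0507),[11]*8+[8]*40)"
```

```text
tool_pos: [0.6368, -0.2073, 0.1467]
ft_force: [-13.3, 5.8, 7.3]
(13.6667, None, 0)
tool_pos: [0.5899, -0.0629, 0.1468]
ft_force: [-5.9, -12.2, 2.6]
(14.383, 24.9, 31, np.float64(0.075))
[[-21,0,0,0,0,0],[-21,-4,0,0,0,0],[-20,-7,0,0,0,0],[-18,-11,0,0,0,0],[-15,-15,0,0,0,0],[-13,-17,0,0,0,0],[-9,-19,0,0,0,0],[-5,-20,0,0,0,0]]
[[-1,-16,0,0,0,0],[1,-15,0,0,0,0],[3,-15,0,0,0,0],[5,-15,0,0,0,0],[7,-13,0,0,0,0],[9,-13,0,0,0,0],[10,-11,0,0,0,0],[12,-10,0,0,0,0]]
[[13,-8,0,0,0,0],[15,-5,0,0,0,0],[14,-4,0,0,0,0],[16,-2,0,0,0,0],[15,0,0,0,0,0],[15,3,0,0,0,0],[15,4,0,0,0,0],[14,7,0,0,0,0]]
[[13,8,0,0,0,0],[11,10,0,0,0,0],[10,12,0,0,0,0],[9,13,0,0,0,0],[6,14,0,0,0,0],[5,15,0,0,0,0],[2,15,0,0,0,0],[0,15,0,0,0,0]]
[[-2,16,0,0,0,0],[-4,14,0,0,0,0],[-6,15,0,0,0,0],[-8,13,0,0,0,0],[-10,12,0,0,0,0],[-11,10,0,0,0,0],[-13,9,0,0,0,0],[-13,7,0,0,0,0]]
[[-15,5,0,0,0,0],[-15,3,0,0,0,0],[-15,0,0,0,0,0],[-16,-1,0,0,0,0],[-15,-4,0,0,0,0],[-14,-5,0,0,0,0],[-13,-8,0,0,0,0],[-13,-9,0,0,0,0]]
end [ 0.4648 -0.0777] 491.259943902053
```

```bash
python3 -c "
from h import *
plan((.5908,-.0637),[11]*8+[8]*32)"
```

```text
[[-20,8,0,0,0,0],[-20,5,0,0,0,0],[-21,0,0,0,0,0],[-21,-4,0,0,0,0],[-20,-7,0,0,0,0],[-18,-11,0,0,0,0],[-15,-15,0,0,0,0],[-13,-17,0,0,0,0]]
[[-7,-14,0,0,0,0],[-5,-14,0,0,0,0],[-3,-15,0,0,0,0],[0,-16,0,0,0,0],[1,-15,0,0,0,0],[4,-15,0,0,0,0],[5,-14,0,0,0,0],[8,-14,0,0,0,0]]
[[9,-12,0,0,0,0],[11,-11,0,0,0,0],[12,-9,0,0,0,0],[14,-7,0,0,0,0],[14,-6,0,0,0,0],[15,-3,0,0,0,0],[16,-1,0,0,0,0],[15,1,0,0,0,0]]
[[15,3,0,0,0,0],[15,5,0,0,0,0],[13,7,0,0,0,0],[13,9,0,0,0,0],[11,10,0,0,0,0],[10,12,0,0,0,0],[8,14,0,0,0,0],[6,14,0,0,0,0]]
[[3,15,0,0,0,0],[2,15,0,0,0,0],[0,15,0,0,0,0],[-3,15,0,0,0,0],[-4,15,0,0,0,0],[-7,14,0,0,0,0],[-8,13,0,0,0,0],[-10,11,0,0,0,0]]
end [ 0.6158 -0.0827] 405.3481715473512
```

```bash
M='from h import *
print(mark())'
python3 -m jog '[[-20,8,0,0,0,0],[-20,5,0,0,0,0],[-21,0,0,0,0,0],[-21,-4,0,0,0,0],[-20,-7,0,0,0,0],[-18,-11,0,0,0,0],[-15,-15,0,0,0,0],[-13,-17,0,0,0,0]]' | grep -E 'pos|force'; python3 -c "$M"
python3 -m jog '[[-7,-14,0,0,0,0],[-5,-14,0,0,0,0],[-3,-15,0,0,0,0],[0,-16,0,0,0,0],[1,-15,0,0,0,0],[4,-15,0,0,0,0],[5,-14,0,0,0,0],[8,-14,0,0,0,0]]' | grep -E 'pos|force'; python3 -c "$M"
python3 -m jog '[[9,-12,0,0,0,0],[11,-11,0,0,0,0],[12,-9,0,0,0,0],[14,-7,0,0,0,0],[14,-6,0,0,0,0],[15,-3,0,0,0,0],[16,-1,0,0,0,0],[15,1,0,0,0,0]]' | grep -E 'pos|force'; python3 -c "$M"
```

```text
tool_pos: [0.4419, -0.1038, 0.1469]
ft_force: [6.4, -3.6, -1.6]
(15.1, 78.2, 8, np.float64(0.07))
tool_pos: [0.4461, -0.2216, 0.1469]
ft_force: [3.5, 2.5, 1.0]
(15.817, 124.9, 5, np.float64(0.076))
tool_pos: [0.553, -0.2685, 0.1468]
ft_force: [-1.0, 4.1, 4.2]
(16.5333, None, 1)
```

```bash
M='from h import *
print(mark())'
python3 -m jog '[[15,3,0,0,0,0],[15,5,0,0,0,0],[13,7,0,0,0,0],[13,9,0,0,0,0],[11,10,0,0,0,0],[10,12,0,0,0,0],[8,14,0,0,0,0],[6,14,0,0,0,0]]' | grep -E 'pos|force'; python3 -c "$M"
python3 -m jog '[[3,15,0,0,0,0],[2,15,0,0,0,0],[0,15,0,0,0,0],[-3,15,0,0,0,0],[-4,15,0,0,0,0],[-7,14,0,0,0,0],[-8,13,0,0,0,0],[-10,11,0,0,0,0]]' | grep -E 'pos|force'; python3 -c "$M
save('wrist','w2.png')
for r in pinpoint('pointer','wrist')[:2]+pinpoint('mark','wrist')[:2]: print(r,ray('wrist',r['pixel'],.086))
plan((.6158,-.0827),[7]*24+[6]*24)"
```

```text
tool_pos: [0.6421, -0.1933, 0.1467]
ft_force: [-14.1, 3.4, 6.5]
(17.25, None, 0)
tool_pos: [0.6151, -0.0817, 0.1469]
ft_force: [-4.0, -3.9, 3.8]
(17.967, -148.1, 4, np.float64(0.046))
{'pixel': [284.5, 348.9], 'confidence': 0.9} [ 0.6200737  -0.17313701  0.086     ]
[[-10,9,0,0,0,0],[-11,8,0,0,0,0],[-12,6,0,0,0,0],[-13,4,0,0,0,0],[-13,4,0,0,0,0],[-13,1,0,0,0,0],[-14,0,0,0,0,0],[-13,-2,0,0,0,0]]
[[-13,-3,0,0,0,0],[-13,-5,0,0,0,0],[-11,-6,0,0,0,0],[-11,-8,0,0,0,0],[-10,-9,0,0,0,0],[-9,-11,0,0,0,0],[-8,-11,0,0,0,0],[-6,-12,0,0,0,0]]
[[-4,-13,0,0,0,0],[-3,-13,0,0,0,0],[-1,-13,0,0,0,0],[0,-14,0,0,0,0],[2,-13,0,0,0,0],[4,-13,0,0,0,0],[5,-12,0,0,0,0],[6,-12,0,0,0,0]]
[[7,-9,0,0,0,0],[8,-9,0,0,0,0],[9,-8,0,0,0,0],[9,-7,0,0,0,0],[10,-5,0,0,0,0],[10,-5,0,0,0,0],[11,-4,0,0,0,0],[12,-2,0,0,0,0]]
[[11,-1,0,0,0,0],[12,0,0,0,0,0],[11,1,0,0,0,0],[12,2,0,0,0,0],[11,4,0,0,0,0],[10,5,0,0,0,0],[10,5,0,0,0,0],[9,7,0,0,0,0]]
[[9,8,0,0,0,0],[8,9,0,0,0,0],[7,9,0,0,0,0],[5,10,0,0,0,0],[5,10,0,0,0,0],[4,11,0,0,0,0],[2,12,0,0,0,0],[1,11,0,0,0,0]]
end [ 0.6478 -0.1667] 357.0
```

View pics/w2.png

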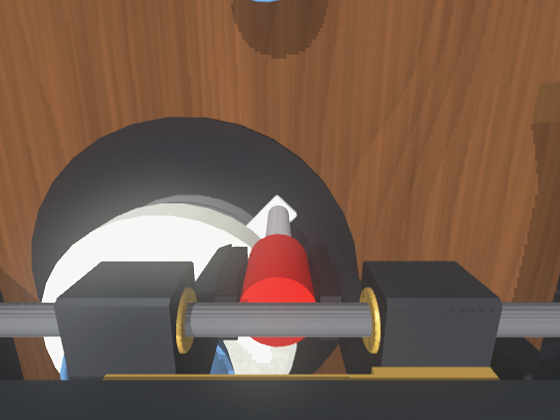

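The wrist view shows the knob gripped at (278,290), with the arrow hidden. I'll take the arrow direction from the first scene and side pictures.

Run:
```python
from h import *
a=cv2.imread('pics/a.png')[:,:,::-1]; b=cv2.imread('pics/b.png')[:,:,::-1]
ang=lambda p:np.degrees(np.arctan2(p[1]-AX[1],p[0]-AX[0])).round(1)
or2=lambda R,G,B:(R>150)&(G<.72*R)&(B<.5*R)&(R-B>90)
u,v=blob(a,or2,(222,265,245,282)); print(len(u),u.mean(),v.mean()); p=ray('scene',(u.mean(),v.mean()),.012); print('scene arrow',p,ang(p))
or2=lambda R,G,B:(R>170)&(G<.8*R)&(B<.55*R)
u,v=blob(b,or2,(332,262,352,280)); print(len(u),u.mean(),v.mean()); p=ray('side',(u.mean(),v.mean()),.012); print('side arrow',p,ang(p))
wh=lambda R,G,B:(R>190)&(G>185)&(B>170)
for n,im,bx in(('scene',a,(222,297,250,318)),('side',b,(346,262,392,280))):
    u,v=blob(im,wh,bx); print(n,'rail',len(u),u.mean(),v.mean(),u.min(),u.max(),v.min(),v.max())
    for z in(.006,.02): p=ray(n,(u.mean(),v.mean()),z); print(p,ang(p))
# mark in initial
u,v=blob(b,or2,(310,235,345,252)); print(len(u)); p=ray('side',(u.mean(),v.mean()),.086); print('side mark',p,ang(p)); print('scene mark',mark(im=a))
# camera body
dk=lambda R,G,B:(R<60)&(G<60)&(B<60)
u1,v1=blob(a,dk,(213,283,245,303)); u2,v2=blob(b,dk,(366,222,392,256)); c=((u1.min()+u1.max())/2,(v1.min()+v1.max())/2); 
print(c,u1.min(),u1.max(),v1.min(),v1.max(), u2.mean(),v2.mean()); p,_=tri((u1.mean(),v1.mean()),(u2.mean(),v2.mean())); print('cam',p,_,ang(p))
```

```text
13 231.92307692307693 274.7692307692308
scene arrow [ 0.6563523  -0.17285747  0.012     ] -5.9
67 344.1044776119403 268.13432835820896
side arrow [ 0.66299323 -0.17218532  0.012     ] -5.2
scene rail 115 233.3304347826087 307.3652173913043 222 249 299 317
[ 0.76467409 -0.18191777  0.006     ] -5.3
[ 0.77049144 -0.18112235  0.02      ] -5.0
side rail 241 365.97095435684645 269.1369294605809 352 382 265 273
[ 0.72803309 -0.17717498  0.006     ] -4.9
[ 0.7214229  -0.19466736  0.02      ] -10.5
10
side mark [ 0.61873321 -0.15191896  0.086     ] 6.2
scene mark (18.167, 4.0, 22, np.float64(0.074))
(np.float64(228.5), np.float64(292.5)) 215 242 283 302 381.2140077821012 242.42801556420233
cam [ 0.75830299 -0.18685333  0.10548545] [4.29513461e-06] -6.8
```

```bash
M='from h import *
print(mark())'
python3 -m jog '[[-10,9,0,0,0,0],[-11,8,0,0,0,0],[-12,6,0,0,0,0],[-13,4,0,0,0,0],[-13,4,0,0,0,0],[-13,1,0,0,0,0],[-14,0,0,0,0,0],[-13,-2,0,0,0,0]]' | grep -E 'pos|force'; python3 -c "$M"
python3 -m jog '[[-13,-3,0,0,0,0],[-13,-5,0,0,0,0],[-11,-6,0,0,0,0],[-11,-8,0,0,0,0],[-10,-9,0,0,0,0],[-9,-11,0,0,0,0],[-8,-11,0,0,0,0],[-6,-12,0,0,0,0]]' | grep -E 'pos|force'; python3 -c "$M"
```

```text
tool_pos: [0.5166, -0.0514, 0.1469]
ft_force: [-0.4, 1.3, 2.2]
(18.833, -102.8, 22, np.float64(0.073))
tool_pos: [0.4355, -0.1171, 0.1468]
ft_force: [-1.3, 1.5, 4.2]
(19.55, -78.1, 27, np.float64(0.076))
```

```bash
M='from h import *
print(mark())'
python3 -m jog '[[-4,-13,0,0,0,0],[-3,-13,0,0,0,0],[-1,-13,0,0,0,0],[0,-14,0,0,0,0],[2,-13,0,0,0,0],[4,-13,0,0,0,0],[5,-12,0,0,0,0],[6,-12,0,0,0,0]]' | grep -E 'pos|force'; python3 -c "$M"
python3 -m jog '[[7,-9,0,0,0,0],[8,-9,0,0,0,0],[9,-8,0,0,0,0],[9,-7,0,0,0,0],[10,-5,0,0,0,0],[10,-5,0,0,0,0],[11,-4,0,0,0,0],[12,-2,0,0,0,0]]' | grep -E 'pos|force'; python3 -c "$M"
```

```text
tool_pos: [0.4457, -0.221, 0.1469]
ft_force: [5.2, 3.7, -0.4]
(20.267, -54.3, 29, np.float64(0.075))
tool_pos: [0.5222, -0.2686, 0.1469]
ft_force: [0.2, 4.8, 3.6]
(20.983, -32.3, 17, np.float64(0.071))
```

```bash
M='from h import *
print(mark())'
python3 -m jog '[[11,-1,0,0,0,0],[12,0,0,0,0,0],[11,1,0,0,0,0],[12,2,0,0,0,0],[11,4,0,0,0,0],[10,5,0,0,0,0]]' | grep -E 'pos|force'; python3 -c "$M"
```

```text
tool_pos: [0.5889, -0.2567, 0.1468]
ft_force: [-2.6, 5.4, 6.0]
(21.533, -19.2, 9, np.float64(0.07))
```

```bash
M='from h import *
print(mark())'
python3 -m jog '[[10,5,0,0,0,0],[9,7,0,0,0,0],[9,8,0,0,0,0],[0,0,0,0,0,0],[0,0,0,0,0,0],[0,0,0,0,0,0],[0,0,0,0,0,0],[0,0,0,0,0,0]]' | grep -E 'pos|force'; python3 -c "$M
print(mark())"
python3 -m jog '[[0,0,0,0,0,0],[0,0,0,0,0,0],[0,0,0,0,0,0]]' | grep -E 'pos|force'; python3 -c "
from h import *
im=save('scene','f1.png');print(mark(im=im)); print(mark())
b=save('side','f1s.png')
x=im[185:310,170:290]; y=b[185:310,240:390]
cv2.imwrite('pics/f1c.png',np.hstack([cv2.resize(x,None,fx=3,fy=3,interpolation=3),cv2.resize(y,None,fx=2.9,fy=3)])[:,:,::-1])"
```

```text
tool_pos: [0.6158, -0.2366, 0.1468]
ft_force: [-6.1, 7.3, 7.0]
(22.25, -6.2, 23, np.float64(0.07))
(22.3, -6.6, 22, np.float64(0.071))
tool_pos: [0.6158, -0.2366, 0.1468]
ft_force: [-6.5, 5.9, 7.3]
(22.65, -6.2, 22, np.float64(0.07))
(22.65, -6.4, 22, np.float64(0.071))
```

View pics/f1c.png

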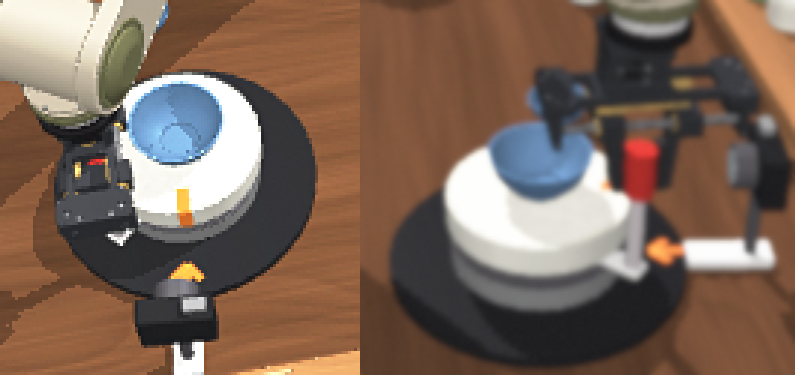

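Scene reads the mark at −6.3° and the arrow at about −5.5°, and the crop shows the stripe over the arrow at (231,253) and (232,275), with the bowl centred. The platter is at rest, so I'll release and lift clear.

```bash
python3 -m jog '[[0,0,0,0,0,0],[0,0,0,0,0,0],[0,0,0,0,0,0],[0,0,0,0,0,0],[0,0,0,0,0,0],[0,0,0,0,0,0],[0,0,0,0,0,0],[0,0,0,0,0,0]]' -1| grep -E 'pos|force|wid'
python3 -m jog '[[0,0,0,0,0,0],[0,0,0,0,0,0],[0,0,15,0,0,0],[0,0,25,0,0,0],[0,0,30,0,0,0],[0,0,30,0,0,0],[0,0,20,0,0,0],[0,0,0,0,0,0]]' -1| grep -E 'pos|force|wid'
python3 -m jog '[[0,30,10,0,0,0],[0,40,10,0,0,0],[0,40,10,0,0,0],[0,40,10,0,0,0],[0,40,0,0,0,0],[0,30,0,0,0,0],[0,20,0,0,0,0],[0,0,0,0,0,0]]' -1| grep -E 'pos|force|wid'
python3 - <<'E'
from h import *
im=save('scene','g1.png'); print(mark(im=im))
b=save('side','g1s.png'); w=save('wrist','g1w.png'); 
ang=lambda p:np.degrees(np.arctan2(p[1]-AX[1],p[0]-AX[0])).round(1)
for n in('scene','side','wrist'):
    for t in('mark','pointer','bowl'):
        for r in pinpoint(t,n)[:1]: p=ray(n,r['pixel'],.086); print(n,t,r['confidence'],r['pixel'],p.round(4),ang(p))
x=im[195:310,170:290]; y=b[195:310,240:390]
cv2.imwrite('pics/g1c.png',cv2.resize(w,None,fx=1.4,fy=1.4)[:,:,::-1])
E
```

```text
tool_pos: [0.616, -0.238, 0.1467]
ft_force: [0.3, 0.9, 0.6]
grip_width: 0.918
tool_pos: [0.6169, -0.2385, 0.2718]
ft_force: [0.1, 0.7, 0.5]
grip_width: 1.0
tool_pos: [0.6156, 0.0058, 0.3059]
ft_force: [-0.4, 0.4, 0.1]
grip_width: 0.998
(24.8, -2.6, 28, np.float64(0.075))
scene mark 0.87 [227.8, 255.2] [ 0.6244 -0.174   0.086 ] -8.7
scene pointer 0.67 [229.9, 254.9] [ 0.6246 -0.1674  0.086 ] -4.4
scene bowl 0.83 [312.0, 247.9] [0.6502 0.0919 0.086 ] 66.0
side mark 0.68 [312.1, 375.9] [ 0.4891 -0.5901  0.086 ] -96.5
side pointer 0.67 [328.5, 248.1] [ 0.613 -0.17   0.086] -7.0
side bowl 0.91 [217.2, 283.5] [ 0.3016 -0.2883  0.086 ] -151.6
wrist mark 0.65 [278.1, 312.8] [ 0.6165 -0.1674  0.086 ] -4.8
wrist pointer 0.89 [276.3, 316.2] [ 0.6143 -0.1721  0.086 ] -8.5
wrist bowl 0.95 [267.9, 92.7] [0.6056 0.094  0.086 ] 75.1
```

View pics/g1c.png

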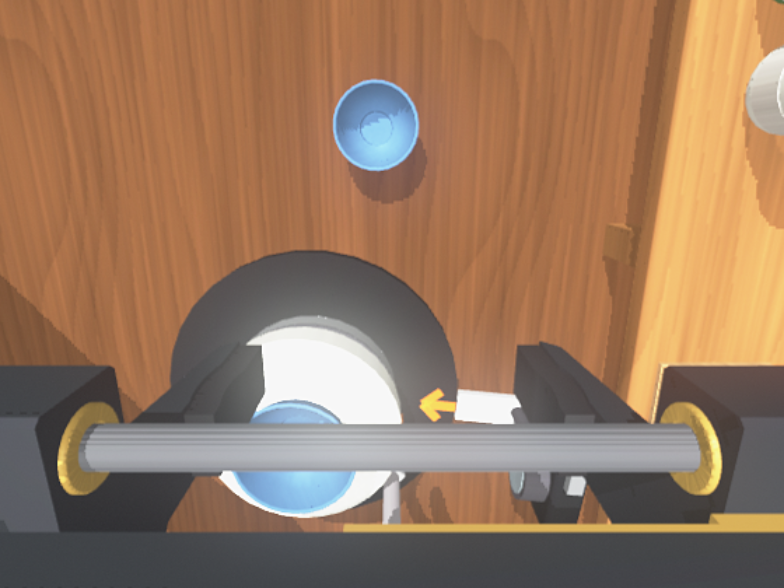

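The wrist view shows the platter and arrow at (437,405 in the ×1.4 view), with the mark just hidden by the gripper bar. I'll shift back 60 mm for a clear view of both.

```bash
python3 -m jog '[[0,-20,10,0,0,0],[0,-30,10,0,0,0],[0,-25,10,0,0,0],[0,0,0,0,0,0],[0,0,0,0,0,0]]' -1| grep -E 'pos|force|wid'
python3 - <<'E'
from h import *
im=save('scene','g2.png'); print(mark(im=im)); w=save('wrist','g2w.png')
m=orange(*[w[:,:,i].astype(float) for i in range(3)]).astype(np.uint8)
n,l,st,ce=cv2.connectedComponentsWithStats(m)
for i in range(1,n):
    if st[i,4]>25:
        p=ray('wrist',ce[i],.086)[:2]-AX; q=ray('wrist',ce[i],.012)[:2]-AX
        print(st[i],ce[i].round(1),np.degrees(np.arctan2(p[1],p[0])).round(1),np.hypot(*p).round(4),'|',np.degrees(np.arctan2(q[1],q[0])).round(1),np.hypot(*q).round(4))
c=proj('wrist',[AX[0]+.1,AX[1],.05]); x=int(c[0]);y=int(c[1]); print(x,y)
k=w[max(0,y-100):y+100,max(0,x-130):x+130]; s=im[205:315,190:280]
k=cv2.resize(k,(520,400)); s=cv2.resize(s,(270,400),interpolation=0); cv2.imwrite('pics/g2c.png',np.hstack([k,s])[:,:,::-1])
E
```

```text
tool_pos: [0.616, -0.0739, 0.3369]
ft_force: [0.4, 0.4, 0.4]
grip_width: 0.996
(25.817, -2.6, 28, np.float64(0.075))
[300 222  25  24 256] [311.1 233.8] 6.8 0.121 | -6.0 0.129
293 234
```

View pics/g2c.png

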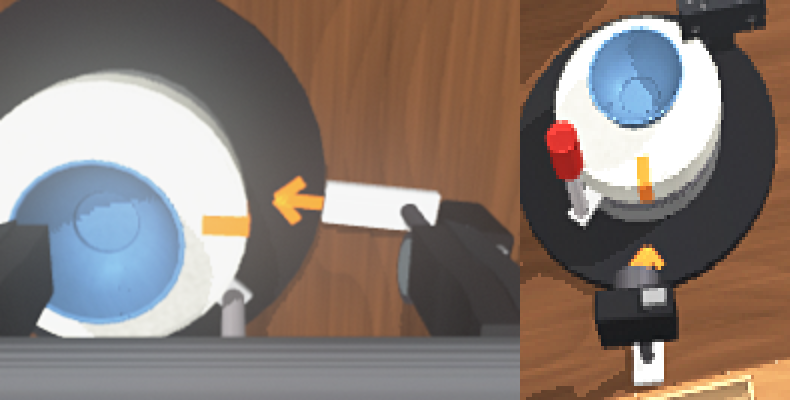

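Run:
```python
from h import *
from scipy.optimize import least_squares
w=cv2.imread('pics/g2w.png')[:,:,::-1]
R,G,B=[w[:,:,i].astype(float) for i in range(3)]
m=((R>180)&(B<.6*R)&(G<.88*R)).astype(np.uint8)
n,l,st,ce=cv2.connectedComponentsWithStats(m[:, :])
g=w.max(2); P=[]
for u in range(150,320,8):
    v=np.nonzero((g[:,u]<95))[0]
    if len(v): P.append(ray('wrist',(u,v[0]),.012)[:2])
P=np.array(P); r=least_squares(lambda p:np.hypot(*(P-p).T)-.15,AX,loss='soft_l1',f_scale=.002); print('disc',r.x,np.abs(r.fun).round(4).max(),len(P))
for A in (AX,r.x):
  for i in range(1,n):
    if st[i,4]>60 and st[i,1]>150:
      for z in(.086,.012):
        v,u=np.nonzero(l==i); q=np.array([ray('wrist',(x,y),z)[:2] for x,y in zip(u,v)])-A
        if z==.086: q=q[np.hypot(*q.T)<.0905]
        if len(q)<20: continue
        p=q.mean(0); d=np.linalg.svd(q-p)[2][0]; d*=np.sign(d[0])
        print(st[i],z,'pos',np.degrees(np.arctan2(p[1],p[0])).round(2),np.hypot(*p).round(4),'axisdir',np.degrees(np.arctan2(d[1],d[0])).round(1))
# scene
for f in('a.png','f1.png','g1.png','g2.png'):
    im=cv2.imread('pics/'+f)[:,:,::-1]; print(f,mark(im=im))
```

```text
disc [ 0.53760456 -0.16184882] 0.0885 22
[547 208  13  53 256] 0.012 pos -3.4 0.501 axisdir -81.4
[299 222  26  24 316] 0.012 pos -5.99 0.1279 axisdir -8.4
[264 240  24  13 232] 0.086 pos -2.23 0.0757 axisdir -1.4Traceback (most recent call last):
  File "<stdin>", line 16, in <module>
  File "h.py", line 10, in ray
    c,T=cam(n); d=T[:3,:3]@[(px[0]-c['cx'])/c['fx'],(px[1]-c['cy'])/c['fy'],1]
        ~~~^^^
  File "h.py", line 7, in cam
    s=observe(); W=np.eye(4); W[:3,:3]=s['tcp_rot']; W[:3,3]=s['tool_pos']; T=W@np.array(c['mount'])
ValueError: time passes only in moves, steps and waits
```

```bash
sed -n '/^def cam/,/return c,T/p' h.py >/dev/null
python3 - <<'E'
import h
from h import *
from scipy.optimize import least_squares
s=observe(); c0=camera_info('wrist'); W=np.eye(4); W[:3,:3]=s['tcp_rot']; W[:3,3]=s['tool_pos']; T0=W@np.array(c0['mount'])
h.cam=lambda n:(c0,T0)
w=cv2.imread('pics/g2w.png')[:,:,::-1]; g=cv2.GaussianBlur(w.max(2),(3,3),0).astype(float)
R,G,B=[w[:,:,i].astype(float) for i in range(3)]
def edge(A,r,z,a0,a1,dark_in):
    P=[]
    for a in np.radians(np.arange(a0,a1,4)):
        best=None; prof=[]
        rr=np.arange(r-.012,r+.012,.0005)
        for q in rr:
            Pw=[A[0]+q*np.cos(a),A[1]+q*np.sin(a),z]; p=np.linalg.inv(T0)@np.append(Pw,1); u=c0['fx']*p[0]/p[2]+c0['cx'];v=c0['fy']*p[1]/p[2]+c0['cy']
            prof.append(cv2.getRectSubPix(g.astype(np.float32),(1,1),(float(u),float(v)))[0,0])
        d=np.gradient(np.array(prof)); d=d if dark_in else -d; k=d.argmax()
        P.append([A[0]+rr[k]*np.cos(a),A[1]+rr[k]*np.sin(a)])
    return np.array(P)
for nm,r,z,a0,a1,di in(('disc',.15,.012,20,150,True),('plat',.09,.086,15,110,False)):
    P=edge(AX,r,z,a0,a1,di)
    f=least_squares(lambda p:np.hypot(*(P-p).T)-r,AX,loss='soft_l1',f_scale=.001); print(nm,f.x.round(4),np.median(np.abs(f.fun)).round(4))
wh=((R>190)&(G>185)&(B>180)).astype(np.uint8); n,l,st,ce=cv2.connectedComponentsWithStats(wh)
for i in range(1,n):
    if st[i,4]>100 and st[i,0]>300 and st[i,0]<420:
        v,u=np.nonzero(l==i); print(st[i])
        for z in(.004,.012,.02):
            q=np.array([ray('wrist',(x,y),z)[:2] for x,y in zip(u,v)]); p=q.mean(0); e=p-AX; d=np.linalg.svd(q-p)[2][0]; d*=np.sign(d[0])
            print('rail',z,p.round(4),np.degrees(np.arctan2(e[1],e[0])).round(2),'dir',np.degrees(np.arctan2(d[1],d[0])).round(2))
print(T0[:3,3].round(3))
E
```

```text
disc [ 0.5372 -0.1609] 0.0004
plat [ 0.5354 -0.1557] 0.0013
[ 324  225   59   24 1010]
rail 0.004 [ 0.7273 -0.1811] -6.15 dir -1.48
rail 0.012 [ 0.7254 -0.1781] -5.29 dir -1.48
rail 0.02 [ 0.7235 -0.175 ] -4.4 dir -1.48
[ 0.615 -0.002  0.472]
```

Run:
```python
import h
from h import *
from scipy.optimize import least_squares
s=observe(); c0=camera_info('wrist'); W=np.eye(4); W[:3,:3]=s['tcp_rot']; W[:3,3]=s['tool_pos']; T0=W@np.array(c0['mount'])
cs=camera_info('scene'); Ts=np.array(cs['pose'])
C={'wrist':(c0,T0),'scene':(cs,Ts)}; h.cam=lambda n:C[n]
def fit(n,f,r,z,angs,di):
    w=cv2.imread('pics/'+f)[:,:,::-1]; g=cv2.resize(w.max(2),None,fx=1,fy=1).astype(np.float32)
    P=[];A=AX
    for a in np.radians(angs):
        rr=np.arange(r-.012,r+.012,.0005); pr=[]
        for q in rr:
            u,v=h.proj(n,[A[0]+q*np.cos(a),A[1]+q*np.sin(a),z]); pr.append(cv2.getRectSubPix(g,(1,1),(float(u),float(v)))[0,0])
        d=np.gradient(cv2.GaussianBlur(np.array(pr,np.float32).reshape(1,-1),(9,1),0).ravel()); k=(d if di else -d).argmax(); P.append([A[0]+rr[k]*np.cos(a),A[1]+rr[k]*np.sin(a)])
    P=np.array(P); fr=least_squares(lambda p:np.hypot(*(P-p).T)-r,A,loss='soft_l1',f_scale=.001); print(n,f,r,fr.x.round(4),'med',np.median(np.abs(fr.fun)).round(4)); return fr.x
fit('wrist','g2w.png',.09,.086,np.arange(-60,4,3),False)
for f in('a.png','g1.png'):
    fit('scene',f,.09,.086,np.r_[70:140:4,215:290:4],False)
    fit('scene',f,.15,.012,np.r_[20:150:4,200:340:4],True)
im=cv2.imread('pics/g1.png')[:,:,::-1]
R,G,B=[im[:,:,i].astype(float) for i in range(3)]
wt=np.clip((R-B-40)/120,0,1)*(R>140)
def cen(x0,y0,x1,y1):
    ww=wt[y0:y1,x0:x1]; v,u=np.mgrid[y0:y1,x0:x1]; return (u*ww).sum()/ww.sum(),(v*ww).sum()/ww.sum()
for nm,b,z in(('mark top',(226,246,238,257),.086),('rim',(226,258,238,263),.075),('arrow',(224,271,243,281),.012)):
    c=cen(*b); p=h.ray('scene',c,z)[:2]; print(nm,c,p.round(4))
for y in range(244,282): print(y,' '.join('%3d'%x for x in (100*wt[y,224:242])))
```

```text
wrist g2w.png 0.09 [ 0.5382 -0.1598] med 0.0005
scene a.png 0.09 [ 0.536  -0.1605] med 0.0005
scene a.png 0.15 [ 0.5392 -0.1606] med 0.0011
scene g1.png 0.09 [ 0.5361 -0.1606] med 0.0005
scene g1.png 0.15 [ 0.5393 -0.1607] med 0.001
mark top (np.float64(230.67783273381295), np.float64(252.06744604316546)) [ 0.6149 -0.1638]
rim (np.float64(231.6840836012862), np.float64(258.7106109324759)) [ 0.633  -0.1639]
arrow (np.float64(232.06768402154398), np.float64(275.42172351885097)) [ 0.6588 -0.1727]
244   0   0   0   0   0   0   0   0   0   0   0   0   0   0   0   0   0   0
245   0   0   0   0   0   0   0   0   0   0   0   0   0   0   0   0   0   0
246   0   0   0   0   0   0   0   0   0   0   0   0   0   0   0   0   0   0
247   0   0   0   0   0   0   0   8   3   0   0   0   0   0   0   0   0   0
248   0   0   0   0   7 100 100 100 100   0   0   0   0   0   0   0   0   0
249   0   0   0   0   0 100 100 100 100   0   0   0   0   0   0   0   0   0
250   0   0   0   0   0 100 100 100 100   0   0   0   0   0   0   0   0   0
251   0   0   0   0   0 100 100 100 100   0   0   0   0   0   0   0  
[... 1586 characters left out ...]
   0   0   0   0
273   0   0   0   0   0   0 100 100 100 100 100   0   0   0   0   0   0   0
274   0   0   0   0   0 100 100 100 100 100 100 100   0   0   0   0   0   0
275   0   0   0   0 100 100 100 100 100 100 100 100 100   0   0   0   0   0
276   0   0   0 100 100 100 100 100 100 100 100 100 100 100   0   0   0   0
277   0   0  47 100 100 100 100 100 100 100  95 100 100 100   0   0   0   0
278   0   0   0   0   0   0   0   0  25   0   0  70 100   0   0   0   0   0
279   0   0   0   0   0   0   0   0   0   0   0   0   0   0   0   0   0   0
280   0   0   0   0   0   0   0   0   0   0   0   0   0   0   0   0   0   0
281   0   0   0   0   0   0   0   0   0   0   0   0   0   0   0   0   0   0
```

Run:
```python
from h import *
for f in('f1.png','g1.png'):
    im=cv2.imread('pics/'+f)[:,:,::-1].astype(float); R,G,B=im[:,:,0],im[:,:,1],im[:,:,2]
    wt=np.clip((R-B-40)/120,0,1)*(R>120)
    for y in (249,251,253,255,257,259): print(f,y,' '.join('%3d'%x for x in 100*wt[y,224:242]), (np.arange(224,242)*wt[y,224:242]).sum()/wt[y,224:242].sum())
a=cv2.imread('pics/g1.png')[:,:,::-1]; b=cv2.imread('pics/g1s.png')[:,:,::-1]
c=[]
for im,bx in((a,(180,215,240,290)),(b,(270,190,380,300))):
    u,v=blob(im,red,bx); c.append((u.mean(),v.mean())); print(len(u),c[-1])
p=tri(*c)[0]; print(p,np.degrees(np.arctan2(p[1]-AX[1],p[0]-AX[0])),np.hypot(*(p[:2]-AX)))
print(observe()['tool_pos'],observe()['clock'])
```

```text
f1.png 249   0   0   0   0   0 100 100 100 100   0   0   0   0   0   0   0   0   0 230.5
f1.png 251   0   0   0   0   0 100 100 100 100   3   0   0   0   0   0   0   0   0 230.5206611570248
f1.png 253   0   0   0   0   0 100 100 100 100   0   0   0   0   0   0   0   0   0 230.5
f1.png 255   0   0   0   0   0  70 100 100 100  99   0   0   0   0   0   0   0   0 231.1205673758865
f1.png 257   0   0   0   0   0  45 100 100 100 100   0   0   0   0   0   0   0   0 231.2429906542056
f1.png 259   0   0   0   0   0   0 100 100 100 100  44   0   0   0   0   0   0   0 231.7485928705441
g1.png 249   0   0   0   0   0 100 100 100 100   0   0   0   0   0   0   0   0   0 230.5
g1.png 251   0   0   0   0   0 100 100 100 100   0   0   0   0   0   0   0   0   0 230.5
g1.png 253   0   0   0   0   0 100 100 100 100   0   0   0   0   0   0   0   0   0 230.5
g1.png 255   0   0   0   0   0  73 100 100 100 100   0   0   0   0   0   0   0   0 231.11267605633805
g1.png 257   0   0   0   0   0  44 100 100 100 100   0   0   0   0   0   0   0   0 231.2514071294559
g1.png 259   0   0   0   0   0   0 100 100 100 100  43   0   0   0   0   0   0   0 231.74436090225564
134 (np.float64(204.41044776119404), np.float64(245.9179104477612))
162 (np.float64(336.60493827160496), np.float64(240.29012345679013))
[ 0.61782118 -0.23523246  0.15468224] -42.96608845045463 0.1093548267275866
[ 0.61592665 -0.0723079   0.33627088] 25.8667
```

The platter did not move on release. My earlier reading was biased by gold pixels on the gripper, and the mark is really about 3° (4–5 mm) past the arrow. There is time for one more slow forward turn to align it properly, so I'll re-grip.

```bash
python3 -m jog '[[0,-30,0,0,0,0],[1,-40,0,0,0,0],[0,-40,0,0,0,0],[0,-35,0,0,0,0],[0,-19,-20,0,0,0],[0,0,-35,0,0,0],[0,0,-38,0,0,0],[0,0,-36,0,0,0]]' -1 12| grep -E 'pos|force|wid'
python3 -m jog '[[0,0,-30,0,0,0],[0,0,-20,0,0,0],[0,0,-10,0,0,0],[0,0,0,0,0,0]]' -1 | grep -E 'pos|force|wid'
python3 - <<'E'
import re
s=open('h.py').read(); i=s.index('def mark'); s=s[:i]+'''def mark(n='scene',im=None):
    t=round(observe()['clock'],3); im=snapshot(n) if im is None else im
    m=orange(*[im[:,:,i].astype(float) for i in range(3)]).astype(np.uint8); k,l,st,ce=cv2.connectedComponentsWithStats(m); res=[]
    for i in range(1,k):
        if st[i,4]<4: continue
        v,u=np.nonzero(l==i); p=np.array([ray(n,q,.086)[:2]-AX for q in zip(u,v)]); p=p[np.hypot(*p.T)<.0895]
        if len(p)<4: continue
        c=p.mean(0)
        if .065<np.hypot(*c): res.append((t,round(float(np.degrees(np.arctan2(c[1],c[0]))),1),len(p),np.hypot(*c).round(3)))
    return res or t
'''
open('h.py','w').write(s)
E
python3 - <<'E'
from h import *
print(observe()['tool_pos']); print(mark(im=cv2.imread('pics/g1.png')[:,:,::-1]),mark(im=cv2.imread('pics/f1.png')[:,:,::-1]))
# sim
seq=[3,6,8,9]+[9]*28+[8]*8+[7]*8+[6]*8+[5]*24
c0=-43;x=-2.6;v=0;kt=.88;dry=36
for i,s in enumerate(seq):
    for _ in range(10):
        a=kt*(s*12*(8/8.6)-v)-.12*v; 
        a=a-dry if v>0 or a>dry else 0
        v=max(0,v+a/120*1.075); x+=v/120*1.075
    c0+=s
    if i%8==7: print(i+1,round(x),round(v),c0%360)
E
```

```text
tool_pos: [0.6168, -0.2359, 0.2056]
ft_force: [0.5, -0.4, -0.9]
grip_width: 1.003
tool_pos: [0.6165, -0.2356, 0.1454]
ft_force: [0.4, 0.3, -1.1]
grip_width: 1.002
[ 0.61652084 -0.23561181  0.14537964]
[(26.867, -2.6, 28, np.float64(0.075))] [(26.867, -3.4, 19, np.float64(0.071))]
8 4 22 19
16 27 38 91
24 57 45 163
32 91 49 235
40 125 46 299
48 155 39 355
56 179 31 43
64 198 22 83
72 212 17 123
80 223 15 163
```

```bash
for i in 1 2; do :; done
python3 -m jog '[[0,-1,1,0,0,0],[0,0,0,0,0,0],[0,0,0,0,0,0],[0,0,0,0,0,0],[0,0,0,0,0,0],[0,0,0,0,0,0],[0,0,0,0,0,0],[0,0,0,0,0,0]]' 1 12| grep -E 'pos|force|wid'
python3 -m jog '[[0,0,0,0,0,0],[0,0,0,0,0,0],[0,0,0,0,0,0],[0,0,0,0,0,0],[0,0,0,0,0,0],[0,0,0,0,0,0]]' 1 12| grep -E 'clock|pos|force|wid'
python3 - <<'E'
from h import *
print(observe()['tool_pos'])
plan((.6168,-.2367),[3,6,8,9]+[10]*36)
E
```

```text
tool_pos: [0.617, -0.238, 0.1488]
ft_force: [0.8, 0.1, -0.9]
grip_width: 0.419
clock: 28.03
tool_pos: [0.617, -0.238, 0.1487]
ft_force: [-1.4, 0.2, 1.5]
grip_width: 0.342
[ 0.61699257 -0.23799812  0.14874161]
[[4,4,0,0,0,0],[7,9,0,0,0,0],[8,13,0,0,0,0],[7,16,0,0,0,0],[4,19,0,0,0,0],[1,19,0,0,0,0],[-2,19,0,0,0,0],[-6,19,0,0,0,0]]
[[-9,17,0,0,0,0],[-11,15,0,0,0,0],[-14,13,0,0,0,0],[-16,10,0,0,0,0],[-18,8,0,0,0,0],[-19,4,0,0,0,0],[-19,1,0,0,0,0],[-19,-2,0,0,0,0]]
[[-19,-6,0,0,0,0],[-17,-9,0,0,0,0],[-15,-11,0,0,0,0],[-13,-14,0,0,0,0],[-10,-16,0,0,0,0],[-8,-18,0,0,0,0],[-4,-19,0,0,0,0],[-1,-19,0,0,0,0]]
[[2,-19,0,0,0,0],[6,-19,0,0,0,0],[9,-17,0,0,0,0],[11,-15,0,0,0,0],[14,-13,0,0,0,0],[16,-10,0,0,0,0],[18,-8,0,0,0,0],[19,-4,0,0,0,0]]
[[19,-1,0,0,0,0],[19,2,0,0,0,0],[19,6,0,0,0,0],[17,9,0,0,0,0],[15,11,0,0,0,0],[13,14,0,0,0,0],[10,16,0,0,0,0],[8,18,0,0,0,0]]
end [ 0.6428 -0.1947] 342.10881212775996
```

```bash
M='from h import *
print(mark())'
python3 -m jog '[[4,5,0,0,0,0],[7,9,0,0,0,0],[8,13,0,0,0,0],[7,16,0,0,0,0],[4,19,0,0,0,0],[1,19,0,0,0,0],[-2,19,0,0,0,0],[-6,19,0,0,0,0]]' | grep -E 'pos|force|wid'; python3 -c "$M"
python3 -m jog '[[-9,17,0,0,0,0],[-11,15,0,0,0,0],[-14,13,0,0,0,0],[-16,10,0,0,0,0],[-18,8,0,0,0,0],[-19,4,0,0,0,0],[-19,1,0,0,0,0],[-19,-2,0,0,0,0]]' | grep -E 'pos|force'; python3 -c "$M"
```

```text
tool_pos: [0.6387, -0.1176, 0.1485]
ft_force: [-15.7, -6.5, 5.9]
grip_width: 0.336
28.7
tool_pos: [0.5146, -0.0517, 0.1487]
ft_force: [0.9, -7.9, -2.5]
29.417
```

```bash
M='from h import *
print(mark())'
python3 -m jog '[[-19,-6,0,0,0,0],[-17,-9,0,0,0,0],[-15,-11,0,0,0,0],[-13,-14,0,0,0,0],[-10,-16,0,0,0,0],[-8,-18,0,0,0,0],[-4,-19,0,0,0,0],[-1,-19,0,0,0,0]]' | grep -E 'pos|force'; python3 -c "$M"
python3 -m jog '[[2,-19,0,0,0,0],[6,-19,0,0,0,0],[9,-17,0,0,0,0],[11,-15,0,0,0,0],[14,-13,0,0,0,0],[16,-10,0,0,0,0],[18,-8,0,0,0,0],[19,-4,0,0,0,0]]' | grep -E 'pos|force'; python3 -c "$M"
python3 -m jog '[[19,-1,0,0,0,0],[19,2,0,0,0,0],[19,6,0,0,0,0],[17,9,0,0,0,0],[15,11,0,0,0,0],[13,14,0,0,0,0],[10,16,0,0,0,0],[8,18,0,0,0,0]]' | grep -E 'pos|force'; python3 -c "$M
plan((.6428,-.1947),[10]*8+[8]*24+[6]*16)"
```

```text
tool_pos: [0.4271, -0.1645, 0.1487]
ft_force: [-0.1, 0.2, 0.4]
[(30.133, 62.7, 8, np.float64(0.07))]
tool_pos: [0.5247, -0.2692, 0.1487]
ft_force: [0.3, 5.3, 1.0]
[(30.85, 99.4, 17, np.float64(0.073))]
tool_pos: [0.6428, -0.1921, 0.1485]
ft_force: [-17.8, 4.4, 6.2]
[(31.567, 139.5, 9, np.float64(0.08))]
[[4,19,0,0,0,0],[1,19,0,0,0,0],[-2,19,0,0,0,0],[-6,18,0,0,0,0],[-9,18,0,0,0,0],[-11,15,0,0,0,0],[-14,13,0,0,0,0],[-16,10,0,0,0,0]]
[[-14,7,0,0,0,0],[-15,4,0,0,0,0],[-15,2,0,0,0,0],[-16,0,0,0,0,0],[-15,-2,0,0,0,0],[-15,-4,0,0,0,0],[-14,-7,0,0,0,0],[-13,-8,0,0,0,0]]
[[-12,-10,0,0,0,0],[-10,-11,0,0,0,0],[-9,-13,0,0,0,0],[-6,-14,0,0,0,0],[-5,-14,0,0,0,0],[-3,-16,0,0,0,0],[0,-15,0,0,0,0],[1,-15,0,0,0,0]]
[[4,-15,0,0,0,0],[6,-14,0,0,0,0],[8,-14,0,0,0,0],[9,-12,0,0,0,0],[11,-11,0,0,0,0],[13,-9,0,0,0,0],[13,-7,0,0,0,0],[15,-5,0,0,0,0]]
[[11,-3,0,0,0,0],[11,-1,0,0,0,0],[12,0,0,0,0,0],[11,1,0,0,0,0],[12,2,0,0,0,0],[11,3,0,0,0,0],[10,5,0,0,0,0],[11,6,0,0,0,0]]
[[9,6,0,0,0,0],[9,8,0,0,0,0],[8,8,0,0,0,0],[7,9,0,0,0,0],[5,10,0,0,0,0],[5,11,0,0,0,0],[4,11,0,0,0,0],[3,11,0,0,0,0]]
end [ 0.6468 -0.1797] 350.0575529108413
```

```bash
M='from h import *
print(mark())'
python3 -m jog '[[4,19,0,0,0,0],[1,19,0,0,0,0],[-2,19,0,0,0,0],[-6,18,0,0,0,0],[-9,18,0,0,0,0],[-11,15,0,0,0,0],[-14,13,0,0,0,0],[-16,10,0,0,0,0]]' | grep -E 'pos|force'; python3 -c "$M"
python3 -m jog '[[-14,7,0,0,0,0],[-15,4,0,0,0,0],[-15,2,0,0,0,0],[-16,0,0,0,0,0],[-15,-2,0,0,0,0],[-15,-4,0,0,0,0],[-14,-7,0,0,0,0],[-13,-8,0,0,0,0]]' | grep -E 'pos|force'; python3 -c "$M"
python3 -m jog '[[-12,-10,0,0,0,0],[-10,-11,0,0,0,0],[-9,-13,0,0,0,0],[-6,-14,0,0,0,0],[-5,-14,0,0,0,0],[-3,-16,0,0,0,0],[0,-15,0,0,0,0],[1,-15,0,0,0,0]]' | grep -E 'pos|force'; python3 -c "$M"
python3 -m jog '[[4,-15,0,0,0,0],[6,-14,0,0,0,0],[8,-14,0,0,0,0],[9,-12,0,0,0,0],[11,-11,0,0,0,0],[13,-9,0,0,0,0],[13,-7,0,0,0,0],[15,-5,0,0,0,0]]' | grep -E 'pos|force'; python3 -c "$M"
```

```text
tool_pos: [0.5894, -0.0629, 0.1486]
ft_force: [-4.3, -8.4, -0.4]
32.283
tool_pos: [0.4725, -0.0707, 0.1487]
ft_force: [1.6, -1.4, -1.4]
[(33.0, -141.1, 10, np.float64(0.083))]
tool_pos: [0.4288, -0.1799, 0.1487]
ft_force: [0.6, 0.3, -1.7]
[(33.717, -106.2, 18, np.float64(0.072))]
tool_pos: [0.5097, -0.2665, 0.1487]
ft_force: [-0.0, 3.7, -0.7]
[(34.433, -72.7, 30, np.float64(0.077))]
```

```bash
M='from h import *
print(mark())'
python3 -m jog '[[11,-3,0,0,0,0],[11,-1,0,0,0,0],[12,0,0,0,0,0],[11,1,0,0,0,0],[12,2,0,0,0,0],[11,3,0,0,0,0],[10,5,0,0,0,0],[11,6,0,0,0,0]]' | grep -E 'pos|force'; python3 -c "$M
plan((.5968,-.2537),[5]*32)"
```

```text
tool_pos: [0.5978, -0.2518, 0.1486]
ft_force: [-4.8, 6.3, 3.3]
[(35.15, -44.1, 27, np.float64(0.075))]
[[8,5,0,0,0,0],[7,7,0,0,0,0],[7,6,0,0,0,0],[6,8,0,0,0,0],[6,8,0,0,0,0],[5,8,0,0,0,0],[4,9,0,0,0,0],[3,9,0,0,0,0]]
[[3,9,0,0,0,0],[1,9,0,0,0,0],[1,10,0,0,0,0],[0,10,0,0,0,0],[-1,9,0,0,0,0],[-1,10,0,0,0,0],[-3,9,0,0,0,0],[-3,9,0,0,0,0]]
[[-4,9,0,0,0,0],[-5,8,0,0,0,0],[-5,8,0,0,0,0],[-7,7,0,0,0,0],[-6,7,0,0,0,0],[-8,6,0,0,0,0],[-8,6,0,0,0,0],[-8,5,0,0,0,0]]
[[-9,4,0,0,0,0],[-9,3,0,0,0,0],[-9,3,0,0,0,0],[-9,1,0,0,0,0],[-10,1,0,0,0,0],[-10,0,0,0,0,0],[-9,-1,0,0,0,0],[-10,-1,0,0,0,0]]
end [ 0.5138 -0.0527] 102.39139320663378
```

```bash
python3 -m jog '[[8,5,0,0,0,0],[7,7,0,0,0,0],[7,6,0,0,0,0],[6,8,0,0,0,0],[6,8,0,0,0,0],[5,8,0,0,0,0],[4,9,0,0,0,0],[3,9,0,0,0,0]]' | grep -E 'pos|force'; python3 -c "
from h import *
im=save('scene','k1.png'); print(mark(im=im))
x=im[195:300,180:285]; cv2.imwrite('pics/k1c.png',cv2.resize(x,None,fx=4,fy=4,interpolation=0)[:,:,::-1])"
```

```text
tool_pos: [0.6426, -0.1918, 0.1486]
ft_force: [-10.2, 3.8, 4.4]
35.917
```

View pics/k1c.png

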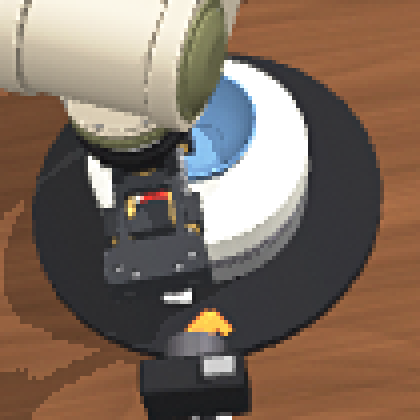

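```bash
python3 -m jog '[[3,9,0,0,0,0],[1,9,0,0,0,0],[1,10,0,0,0,0],[0,10,0,0,0,0],[-1,9,0,0,0,0],[0,0,0,0,0,0],[0,0,0,0,0,0],[0,0,0,0,0,0]]' | grep -E 'pos|force'; python3 -c "
from h import *
print(mark())
plan((.6466,-.1438),[2.5]*40)"
```

```text
tool_pos: [0.6464, -0.146, 0.1486]
ft_force: [-6.5, -0.6, 2.2]
36.583
[[-1,5,0,0,0,0],[-1,4,0,0,0,0],[-1,5,0,0,0,0],[-2,5,0,0,0,0],[-1,4,0,0,0,0],[-2,5,0,0,0,0],[-2,4,0,0,0,0],[-2,4,0,0,0,0]]
[[-3,4,0,0,0,0],[-2,4,0,0,0,0],[-3,4,0,0,0,0],[-3,4,0,0,0,0],[-3,4,0,0,0,0],[-3,3,0,0,0,0],[-4,4,0,0,0,0],[-3,3,0,0,0,0]]
[[-4,3,0,0,0,0],[-4,3,0,0,0,0],[-4,3,0,0,0,0],[-4,2,0,0,0,0],[-4,3,0,0,0,0],[-4,2,0,0,0,0],[-5,2,0,0,0,0],[-4,2,0,0,0,0]]
[[-5,1,0,0,0,0],[-4,2,0,0,0,0],[-5,1,0,0,0,0],[-5,1,0,0,0,0],[-4,1,0,0,0,0],[-5,1,0,0,0,0],[-5,0,0,0,0,0],[-5,0,0,0,0,0]]
[[-5,0,0,0,0,0],[-4,0,0,0,0,0],[-5,0,0,0,0,0],[-5,-1,0,0,0,0],[-5,-1,0,0,0,0],[-4,-1,0,0,0,0],[-5,-1,0,0,0,0],[-5,-2,0,0,0,0]]
end [ 0.5018 -0.0567] 108.82924543659448
```

```bash
python3 -m jog '[[-1,5,0,0,0,0],[-1,4,0,0,0,0],[-1,5,0,0,0,0],[-2,5,0,0,0,0],[-1,4,0,0,0,0],[-2,5,0,0,0,0],[-2,4,0,0,0,0],[-2,4,0,0,0,0]]' | grep -E 'pos|force'; python3 -c "
from h import *
print(mark())"
python3 -m jog '[[-3,4,0,0,0,0],[-2,4,0,0,0,0],[-3,4,0,0,0,0],[-3,4,0,0,0,0],[-3,4,0,0,0,0],[-3,3,0,0,0,0],[-4,4,0,0,0,0],[-3,3,0,0,0,0]]' | grep -E 'pos|force'; python3 -c "
from h import *
print(mark())"
python3 -m jog '[[-4,3,0,0,0,0],[-4,3,0,0,0,0],[-4,3,0,0,0,0],[-4,2,0,0,0,0]]' | grep -E 'pos|force'; python3 -c "
from h import *
im=save('scene','k2.png'); print(mark(im=im))"
```

```text
tool_pos: [0.6352, -0.1103, 0.1487]
ft_force: [0.2, 0.2, -0.2]
[(37.3, -6.0, 22, np.float64(0.074))]
tool_pos: [0.6116, -0.0793, 0.1488]
ft_force: [6.1, 6.2, -1.3]
[(38.017, -5.2, 28, np.float64(0.076))]
tool_pos: [0.5958, -0.0675, 0.1488]
ft_force: [9.0, 13.5, -2.2]
[(38.45, -5.0, 32, np.float64(0.075))]
```

The mark now reads −5.0° against the arrow's −5.8°, which is aligned within measurement error. I'll release, lift and verify.

```bash
python3 -m jog '[[0,0,0,0,0,0],[0,0,0,0,0,0],[0,0,0,0,0,0],[0,0,0,0,0,0],[0,0,0,0,0,0],[0,0,0,0,0,0],[0,0,0,0,0,0],[0,0,0,0,0,0]]' -1| grep -E 'force|wid'
python3 -m jog '[[0,0,0,0,0,0],[0,0,0,0,0,0],[0,0,15,0,0,0],[0,0,25,0,0,0],[0,0,30,0,0,0],[0,0,30,0,0,0],[0,0,30,0,0,0],[0,0,30,0,0,0]]' -1| grep -E 'pos|force|wid'
python3 -m jog '[[10,0,25,0,0,0],[10,0,5,0,0,0],[0,0,0,0,0,0],[0,0,0,0,0,0]]' -1| grep -E 'clock|pos|force|wid'
python3 - <<'E'
import h
from h import *
im=save('scene','m1.png'); print('scene',mark(im=im)); w=save('wrist','m1w.png')
print('scene2',mark())
s=observe(); c0=camera_info('wrist'); W=np.eye(4); W[:3,:3]=s['tcp_rot']; W[:3,3]=s['tool_pos']; C={'wrist':(c0,W@np.array(c0['mount']))}; h.cam=lambda n:C[n]
R,G,B=[w[:,:,i].astype(float) for i in range(3)]
m=((R>180)&(B<.6*R)&(G<.88*R)).astype(np.uint8); n,l,st,ce=cv2.connectedComponentsWithStats(m)
for i in range(1,n):
    if st[i,4]>60:
      for z in(.086,.012):
        p=h.ray('wrist',ce[i],z)[:2]-AX; print(st[i],z,np.degrees(np.arctan2(p[1],p[0])).round(1),np.hypot(*p).round(4))
k=cv2.resize(w[100:380,140:460],(460,400)); s=cv2.resize(im[195:300,180:270],(340,400),interpolation=0)
cv2.imwrite('pics/m1c.png',np.hstack([k,s])[:,:,::-1])
E
```

```text
ft_force: [-0.4, 0.2, -0.2]
grip_width: 0.917
tool_pos: [0.5947, -0.0699, 0.3103]
ft_force: [-0.5, 0.1, 0.1]
grip_width: 0.998
clock: 40.12
tool_pos: [0.6149, -0.07, 0.3378]
ft_force: [0.5, 0.2, -1.1]
grip_width: 0.998
scene [(40.167, -5.2, 29, np.float64(0.075))]
scene2 [(40.217, -5.1, 30, np.float64(0.074))]
[  436     0   124   302 19486] 0.086 23.2 0.3642
[  436     0   124   302 19486] 0.012 20.1 0.4089
[241 167  31  37 878] 0.086 57.3 0.0922
[241 167  31  37 878] 0.012 54.0 0.0761
[548 213  12  48 195] 0.086 0.2 0.4319
[548 213  12  48 195] 0.012 -3.4 0.5007
[537 215   8  32 100] 0.086 3.0 0.4081
[537 215   8  32 100] 0.012 -0.6 0.4709
[300 224  26  24 314] 0.086 6.7 0.12
[300 224  26  24 314] 0.012 -6.4 0.1281
[265 246  24  12 219] 0.086 -5.3 0.0758
[265 246  24  12 219] 0.012 -27.5 0.0848
[494 290  20  63 239] 0.086 -16.1 0.4053
[494 290  20  63 239] 0.012 -20.1 0.4785
[ 41 317  12  35 146] 0.086 -151.4 0.2834
[ 41 317  12  35 146] 0.012 -148.2 0.3657
[ 246  356  314   21 1027] 0.086 -32.0 0.373
[ 246  356  314   21 1027] 0.012 -36.4 0.4496
```

View pics/m1c.png

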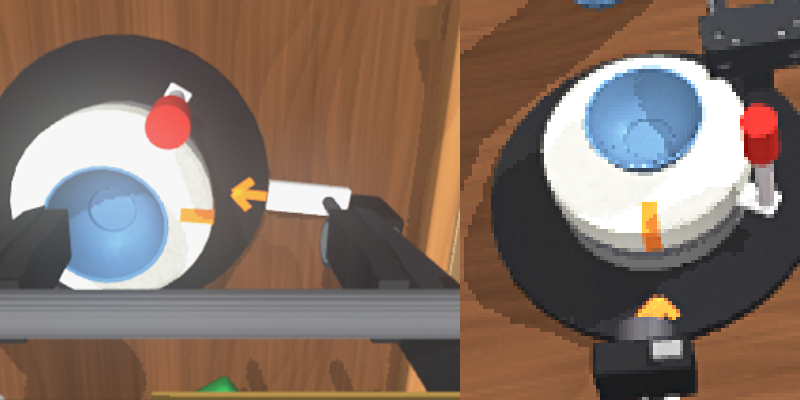

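The two cameras agree. Wrist puts the mark at −5.3° and the arrow at −6.4°; scene puts the mark at −5.1° and the arrow at −5.7°. The platter is still, the bowl is centred, and the gripper is clear.

```bash
python3 -c "
from plant import hand_in; print(hand_in())"
```

```text
the job is handed in; nothing more can be done
None
```

I cranked the platter up to speed, held it there for well over six seconds, stopped it with its mark at the arrow, and let go of the knob. The job was handed in at about 40 s, and no verdict is reported.

**Speed:** The scene camera showed about 71–72°/s (about 12 turns a minute) from roughly 7.9 to 15.1 s. The highest speed I saw was about 73°/s, against the limit of 102°/s, and it was never seen running backwards. One early reading of about 63°/s, averaged over 5.8–7.2 s, was noisy because the mark was partly hidden.

**Stop:** The first stop looked aligned, but gold pixels on the gripper had biased that reading. After release, both cameras showed the mark about 3° past the arrow. So I gripped the knob again and cranked one more slow forward turn, at up to about 56°/s.

**Last checks, gripper open and lifted clear:**

| Camera | Mark | Arrow | Difference |
|---|---|---|---|
| Wrist | −5.3° | −6.4° | 1.1° |
| Scene | −5.1° | about −5.7° | 0.6° |

- **Platter and bowl:** The platter was not turning and the bowl looked centred on it. I judged the centring by eye.
- **Bystanders:** I saw nothing disturbed, but I did not measure each bystander.
- **Forces:** The highest wrist force printed was about 20 N.

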